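# Park the body-shop hand tools on their outline pads

## Robot

A 7-joint arm with a two-finger parallel gripper is mounted at the origin on the work surface. World frame = base frame: x ahead of the robot, y to its left, z up, the work surface at z = 0. Lengths are in m, angles in rad, forces in N, time in s.
With the tool pointing down it reaches from about 0.425 to 0.925 m from the base axis. Payload 6.8 kg.
Tool frame: the origin (TCP) lies between the finger pads; the fingertips stand r.tcp_to_tips ahead of it and the grasp point (between the pads) lies 3 mm ahead of it (r.tcp_to_tips is the distance from the TCP to the fingertips, in m); z points along the fingers, y is the line along which they close (so a half turn about z gives the same grasp; the last joint's range is limited). The gripper opens to 85 mm and grips with 20 to 120 N. Pads are 22 mm wide; open, the fingers measure 114 mm over their backs; the gripper's body (76 mm by 85 mm) begins 54 mm behind the grasp point. The pads swing forward as they close: fully open they stand 13 mm farther back than shut.
Start: joints at [-1.288, 0.477, 0.022, 1.555, -0.011, 1.109, -0.083], TCP at [0.257, 0.624, 0.253] pointing down, gripper open.
Joint ranges: [-2.96, 2.96], [-0.34, 2.1], [-1.41, 1.46], [0.24, 2.44], [-1.37, 4.51], [0.17, 1.92], [-2.96, 2.96]. Speed limits (rad/s): [2.39, 2.39, 3.14, 3.14, 3.14, 3.14, 3.14].

## Interface

Orientations are given as a rotation vector (axis times angle).
In Python, from bench import r gives the robot as it stands. The module is installed in compiled form; this text tells all that it offers.
- The arm moves only by the tool step_arm, never from a script. Its argument "moves" is a list of rows, each an object of numbers: "rx", "ry", "rz": the turn, a rotation vector about the tool's x, y, z in degrees; "dx", "dy", "dz": the shift along the tool's x, y, z in mm; "gripper": the opening, from -1 (shut) to 1 (fully open). In form: [{"rx": .., "ry": .., "rz": .., "dx": .., "dy": .., "dz": .., "gripper": ..}, ...]. A call has 1 to 20 rows; each row shifts and turns the commanded pose from where the row before left it, along the tool's axes as they then stand; what a row does not reach is not made up. A row lasts 1/8 s, in which the tool goes at most 62.5 mm and 10.7 degrees, less where a joint would pass 70% of its speed; a pose out of reach is approached as far as the arm can. A call is refused whole if a number of a shift passes 62.5 or a number of a turn 10.7, either way. A call with a gripper value outside its range is refused whole. The fingers move at their own pace and stop on an object; "grip_force" is the grip in N (left out, the last holds). Time passes only in rows, so rows that do not move let the fingers close. It gives the time, the measured TCP pose, the force, the opening and the grip force at its end, in the units of the state.
- r.get_obs(): the state, without advancing time (a new reading comes with each control period).
- r.grab_frame(name): name is "scene" or "top" or "wrist"; returns the picture (480x640x3 uint8, blue, green, red); there is no depth.
- r.camera_info(name): a dict with "mtx" (3x3 intrinsics, pixels), "D" ([k1, k2, p1, p2, k3] as OpenCV has them; the pictures are not rectified), "rvec" (rotation vector, rad) and "tvec" (3), from world to camera coordinates, as OpenCV has them. Camera axes: x right, y down, z forward; pixel columns grow to the right and rows downward; lengths in m; the calibration is good to about 2 mm. A picture is of the moment at which its call begins: read the wrist's pose just before it. camera_info takes no time and is no camera call; for the wrist camera it gives the pose at the moment of the call.
- r.hand_in(): hands the job in; it is judged then, once.
The state is a dict: "clock": time; "joints": joint angles; "qvel": joint speeds; "tau": joint torques, N m; "tcp_pos": TCP position; "orientation": TCP orientation; "contact_force": force on the tool from outside, world axes, zero at the start; "moment": the same for the moment, N m; "grip_width": finger opening in m; "gripper_force": force on a finger pad.
Only numpy, scipy, OpenCV 4.12 (cv2) and the standard library are available. Lean on these libraries where they do the work, as an engineer would, in place of code of your own. Each camera call takes 0.05 s, during which the arm holds its last target. There are 200 camera calls.

## Task

Tidy the body-shop bench: put the masking tape, the sanding block, the socket and the wrench each flat (the socket upright) on the black pad that bears its own white outline, centred and turned to cover the outline, either way round for the block and the wrench. Set each one down gently rather than dropping it, and leave the yellow-lidded wax tin in the middle where it is.

Things in the scene. Friction and masses are not known exactly. Their poses are not given: they have to be found in the camera images.
- tape_mid (a point): roll of cream masking tape lying flat on a cardboard core, outer diameter 60 mm, hole about 28 mm, 26 mm high. Point at its centre, half-way up (13 mm above its underside). z up.
- block_mid (a point): blue sanding block with a brown abrasive sole, 100 mm long (its x) by 44 mm wide (its y); the sole is 6 mm thick, the body above it is 42 mm wide up to 26 mm above the underside, and a narrower top, 30 mm wide, ends at 34 mm. Point at its centre, 17 mm above its underside. z up; it is the same either way round.
- socket_mid (a point): black steel wrench socket with a red band near its top, standing upright: plain cylinder 34 mm in diameter and 48 mm high. Point at its centre, 24 mm above its underside. z up.
- wrench_mid (a point): bright steel double-open-ended wrench lying flat, 136 mm long (its x), 10 mm thick throughout; shank 14 mm wide (its y) and straight for about 34 mm either side of the middle, heads 28 mm wide. Point at its centre, 5 mm above its underside. z up; it is the same either way round.
- pad_tape: Pad for the tape roll; black rubber pad fixed to the bench, 6 mm thick, 90 by 90 mm, with a filled white outline at its centre: a 60 mm ring with a 29 mm black middle. Origin at the centre of its underside, so its top is 6 mm above the origin. z up.
- pad_block: Pad for the sanding block; black rubber pad fixed to the bench, 6 mm thick, 120 (x) by 64 (y) mm, with a filled white outline at its centre: a rectangle 100 by 44 mm, long along x. Origin at the centre of its underside, so its top is 6 mm above the origin. z up; x along its length; either way round is the same.
- pad_socket: Pad for the socket; black rubber pad fixed to the bench, 6 mm thick, 70 by 70 mm, with a filled white outline at its centre: a plain disc 34 mm in diameter. Origin at the centre of its underside, so its top is 6 mm above the origin. z up.
- pad_wrench: Pad for the wrench; black rubber pad fixed to the bench, 6 mm thick, 150 (x) by 60 (y) mm, with a filled white outline at its centre: a double-ended wrench 136 mm long, along x. Origin at the centre of its underside, so its top is 6 mm above the origin. z up; x along its length; either way round is the same.
- wax: round flat steel wax tin with a yellow lid, 45 mm in diameter, 18 mm high, standing loose in the middle among the other things; not to be moved. Origin at the centre of its underside, z up.

How it is judged:
By the outcome, as a careful person would: the job done as asked, in the order asked, and still so for the second after the job is handed in, with the robot touching nothing.
It also fails if it takes over 104 s, if anything falls off the work surface, if the arm or the gripper's body presses on something with over 40 N, if the wrist force passes 120 N, or if a joint passes its speed limit or range.

## Working session

There is one attempt and no reset: what is moved stays moved. The work goes in short steps, Python scripts to look and compute and a tool call to move; the robot and the scene stay as the last step left them, time stands still between calls to the robot, and variables do not carry over. Pictures are saved under pics/ and viewed, at most 14 in all, crops included, and the job is handed in when it is done.

Besides the shell and the picture viewer there is one more tool, called after ">>>" as name(argument=value, ...) on one line, values as JSON. step_arm: Moves the arm, as the interface text tells. Its arguments: {"type":"object","properties":{"moves":{"type":"array","items":{"type":"object","properties":{"rx":{"type":"number"},"ry":{"type":"number"},"rz":{"type":"number"},"dx":{"type":"number"},"dy":{"type":"number"},"dz":{"type":"number"},"gripper":{"type":"number"}}}},"grip_force":{"type":"number"}},"required":["moves"]}

```bash
mkdir -p pics; python3 - <<'E'
from bench import r
import cv2
print(r.get_obs(), r.tcp_to_tips)
for n in ("top","scene"):
    cv2.imwrite(f"pics/{n}0.png", r.grab_frame(n)); print(n, r.camera_info(n))
print(r.camera_info("wrist"))
E
```

```text
{'clock': 0.0, 'joints': array([-1.28811616,  0.4777921 ,  0.02237573,  1.55650881, -0.01145499,
        1.10932956, -0.08310009]), 'qvel': array([-7.48927272e-05, -5.87458725e-04,  1.30505988e-03, -5.81206082e-04,
        6.92729264e-04, -8.45088662e-04,  9.73201077e-04]), 'tau': array([ 1.63345217e-04, -5.96460021e+01,  1.60761852e+00, -2.81209660e+01,
        1.23438437e-02,  9.16521123e-03, -8.98071420e-06]), 'tcp_pos': array([0.25693596, 0.62354971, 0.25230757]), 'orientation': array([-6.09889964e-01, -3.08164606e+00,  2.98707456e-03]), 'contact_force': array([ 0.1066865 ,  0.32143493, -0.24661736]), 'moment': array([-0.00998826,  0.03770731,  0.00784374]), 'gripper_force': 0.0, 'grip_width': 0.08533108504421771} 0.022
top {'mtx': array([[511.91866599,   0.        , 319.15139777],
       [  0.        , 511.91866599, 238.67331897],
       [  0.        ,   0.        ,   1.        ]]), 'D': array([-0.0617411,  0.       ,  0.       ,  0.       ,  0.       ]), 'rvec': array([ 2.10386154, -2.16115906,  0.18075791]), 'tvec': array([0.01349308, 0.55207196, 0.89762737])}
scene {'mtx': array([[506.66451499,   0.        , 315.13066116],
       [  0.        , 506.66451499, 240.45622573],
       [  0.        ,   0.        ,   1.        ]]), 'D': array([-0.07765386,  0.        ,  0.        ,  0.        ,  0.        ]), 'rvec': array([ 1.2700918 ,  2.23453957, -0.99188412]), 'tvec': array([ 0.2773348 , -0.26966947,  1.50442047])}
{'mtx': array([[341.89877223,   0.        , 320.07648237],
       [  0.        , 341.89877223, 238.36349956],
       [  0.        ,   0.        ,   1.        ]]), 'D': array([0.0194513, 0.       , 0.       , 0.       , 0.       ]), 'rvec': array([-2.4054654 , -1.61266744, -0.23043977]), 'tvec': array([-0.67344218, -0.03796688,  0.3784399 ])}
```

View pics/top0.png

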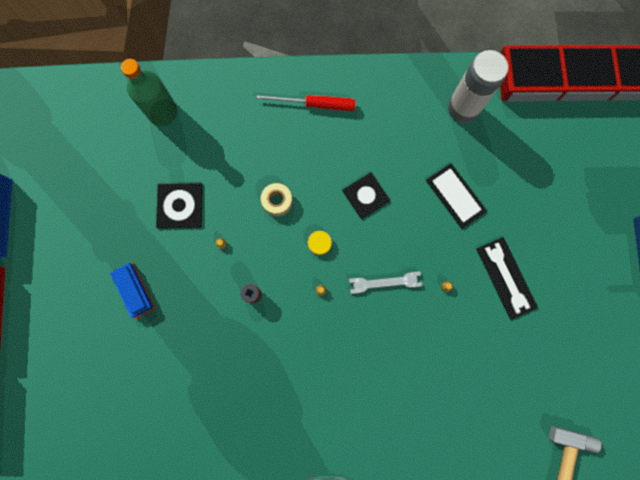

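View pics/scene0.png

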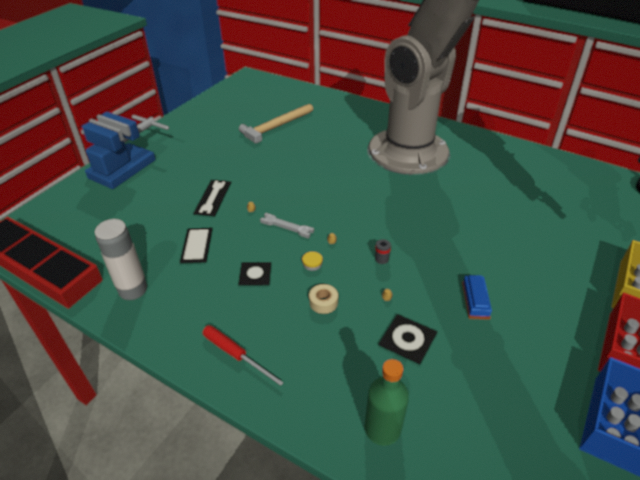

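The top view shows the tape (276,198), block (132,290), socket (251,293) and wrench (386,283). The tape pad is at (179,206), socket pad (367,195), block pad (457,195), wrench pad (507,278) and wax tin (320,242). Three small brass bits lie at (221,243), (321,290) and (447,286). The scene view agrees. Next I'll measure by colour masks in the top view.

```bash
cat > h.py <<'E'
import numpy as np, cv2
from scipy.spatial.transform import Rotation as R
def world(px, ci, z):
    p=cv2.undistortPoints(np.float64(px).reshape(-1,1,2),ci["mtx"],ci["D"]).reshape(-1,2)
    M=cv2.Rodrigues(ci["rvec"])[0]; d=np.c_[p,np.ones(len(p))]@M; c=-M.T@ci["tvec"]
    return (c+d*((z-c[2])/d[:,2])[:,None])[:,:2]
def pix(P, ci): return cv2.projectPoints(np.float64(P).reshape(-1,1,3),ci["rvec"],ci["tvec"],ci["mtx"],ci["D"])[0].reshape(-1,2)
def blob(mask, ci, z, near):
    """contour nearest to pixel near -> centre, long-axis yaw deg, size in mm"""
    cs=[c for c in cv2.findContours(mask.astype(np.uint8),cv2.RETR_EXTERNAL,cv2.CHAIN_APPROX_NONE)[0] if cv2.contourArea(c)>40]
    c=min(cs,key=lambda c:np.linalg.norm(c.reshape(-1,2).mean(0)-near))
    w=world(c.reshape(-1,2),ci,z)
    (cx,cy),(a,b),t=cv2.minAreaRect(np.float32(w*1000))
    if b>a: a,b,t=b,a,t+90
    return np.array([cx,cy]).round(1),round((t+90)%180-90,1),round(a,1),round(b,1)
def go(x,y,z,yaw=None):
    """shift (tool axes, mm) and turn about tool z (deg) to TCP x,y,z mm; yaw = direction of tool y mod 180"""
    from bench import r
    o=r.get_obs(); M=R.from_rotvec(o["orientation"]).as_matrix()
    d=M.T@(np.array([x,y,z])-o["tcp_pos"]*1000)
    t=np.degrees(np.arctan2(M[1,1],M[0,1]))
    print("shift",d.round(1),"tool-y yaw",t.round(1),"tilt",(M[:,2]).round(3))
    if yaw is not None: print("rz",round(-((yaw-t+90)%180-90),1))
E
python3 - <<'E'
from bench import r
from h import *
im=cv2.imread("pics/top0.png"); ci=r.camera_info("top")
hsv=cv2.cvtColor(im,cv2.COLOR_BGR2HSV); H,S,V=[hsv[...,i].astype(int) for i in range(3)]
white=(S<60)&(V>150)
for n,p in dict(pad_tape=(179,206),pad_block=(457,195),pad_socket=(367,195),pad_wrench=(507,278)).items(): print(n,blob(white,ci,.006,p))
dark=(V<45)
for n,p in dict(pad_tape=(179,206),pad_block=(457,195),pad_socket=(367,195),pad_wrench=(507,278)).items(): print(n,"dark",blob(dark,ci,.006,p))
print("tape",blob((H>15)&(H<35)&(S>40)&(S<170)&(V>120),ci,.026,(276,198)))
print("block",blob((H>100)&(H<130)&(S>120),ci,.030,(132,290)))
print("socket",blob((S<110)&(V<95),ci,.048,(251,293)))
print("wrench",blob((S<90)&(V>100),ci,.010,(386,283)))
print("wax",blob((H>20)&(H<35)&(S>170)&(V>120),ci,.018,(320,242)))
print("bits",world([(221,243),(321,290),(447,286)],ci,.01)*1000)
print("bottle",world([(160,112),(130,68)],ci,.0)*1000)
cv2.imwrite("pics/t1.png",cv2.resize(im[150:330,90:300],None,fx=3.3,fy=3.3,interpolation=cv2.INTER_CUBIC))
E
```

```text
pad_tape (array([634.7, 272.4]), 1.0, 59.0, 57.4)
pad_block (array([ 639.4, -273.2]), 32.8, 101.1, 44.7)
pad_socket (array([643.5, -95.4]), -2.3, 32.4, 31.4)
pad_wrench (array([ 474.4, -359.7]), 21.8, 136.5, 28.7)
pad_tape dark (array([632.8, 270.7]), 89.0, 88.1, 87.1)
pad_block dark (array([ 638.3, -272.3]), 32.9, 117.0, 61.7)
pad_socket dark (array([642.9, -95.2]), 30.9, 67.8, 66.4)
pad_wrench dark (array([ 473.4, -358.3]), 21.9, 147.9, 58.0)
tape (array([636.2,  79.1]), 88.4, 57.7, 57.1)
block (array([468.2, 352.8]), 27.9, 97.7, 45.3)
socket (array([454.6, 125.8]), 89.5, 34.6, 34.6)
wrench (array([ 472. , -123.8]), -85.5, 138.2, 30.4)
wax (array([549.9,  -1.9]), 43.2, 43.3, 43.3)
bits [[ 555.23286949  187.28100567]
 [ 460.22986839   -2.28179046]
 [ 461.01454207 -241.2204509 ]]
bottle [[832.04854253 317.20290811]
 [933.20777228 384.59564725]]
```

View pics/t1.png

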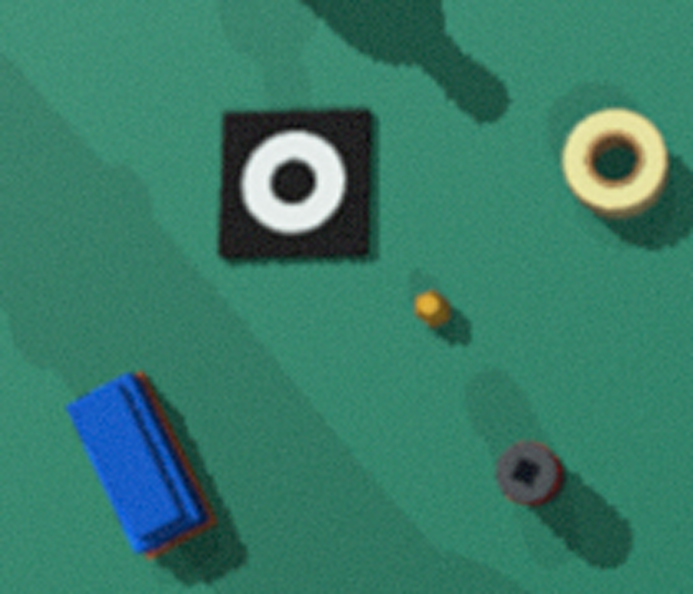

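The masks match the given sizes. I'll go to a point between the tape and its pad and look with the wrist camera.

```bash
python3 - <<'E'
from bench import r
from h import *
go(570,180,270,0)
ci=r.camera_info("wrist"); M=cv2.Rodrigues(ci["rvec"])[0]; o=r.get_obs()
T=R.from_rotvec(o["orientation"]).as_matrix()
print("cam in tool mm",T.T@(-M.T@ci["tvec"]-o["tcp_pos"])*1000,"axis",T.T@M.T); print(T)
E
```

```text
shift [-458.4 -291.   -17. ] tool-y yaw 67.6 tilt [-0.    -0.002 -1.   ]
rz 67.6
cam in tool mm [  70.56324613   -1.15132991 -121.11191364] axis [[ 1.10096870e-03 -9.59812460e-01 -2.80640035e-01]
 [ 9.99998757e-01  7.39926727e-04  1.39244724e-03]
 [-1.12883515e-03 -2.80641219e-01  9.59812081e-01]]
[[-9.24613471e-01  3.80906400e-01 -4.92713613e-04]
 [ 3.80906695e-01  9.24612189e-01 -1.54574620e-03]
 [-1.33215607e-04 -1.61689567e-03 -9.99998684e-01]]
```

>>> step_arm(moves=[{"dx": -20,"dy": -13,"gripper": 1},{"dx": -40,"dy": -25,"dz": -2},{"dx": -45,"dy": -29,"dz": -2},{"dx": -45,"dy": -29,"dz": -2},{"dx": -45,"dy": -29,"dz": -2},{"dx": -45,"dy": -29,"dz": -2},{"dx": -45,"dy": -29,"dz": -2},{"dx": -45,"dy": -29,"dz": -2},{"dx": -45,"dy": -29,"dz": -2},{"dx": -45,"dy": -29,"dz": -1},{"dx": -28,"dy": -17},{"dx": -10,"dy": -8},{}], grip_force=30)

```text
invalid input at $.moves[0]: expected keys rx, ry, rz, dx, dy, dz, gripper
```

```bash
cat > look.py <<'E'
import sys,json
from bench import r
from h import *
ci=r.camera_info("wrist"); im=r.grab_frame("wrist"); n=sys.argv[1]
cv2.imwrite(f"pics/{n}.png",im); np.save(f"{n}.npy",ci,allow_pickle=True)
print(r.get_obs()["tcp_pos"]*1000)
E
python3 look.py w1; python3 -c "from h import *; go(636,79,120)"
```

```text
[256.97260608 623.72148523 252.54845446]
shift [-557.9 -359.1  133.1] tool-y yaw 67.6 tilt [-0.    -0.001 -1.   ]
```

View pics/w1.png

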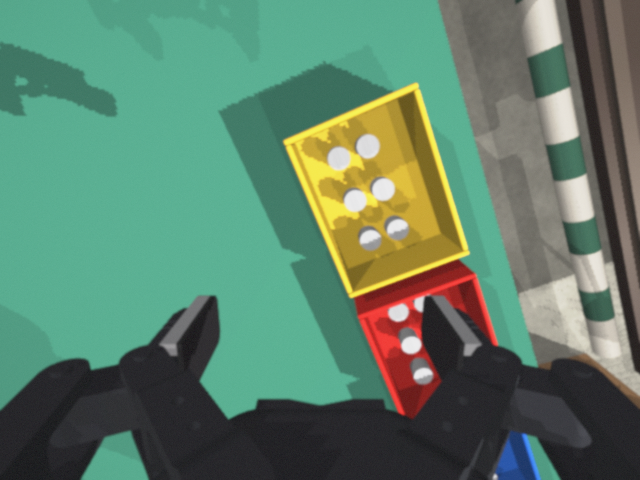

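All seven keys are needed, so I'm resending the move in full.

>>> step_arm(moves=[{"rx": 0,"ry": 0,"rz": 0,"dx": -20,"dy": -13,"dz": 0,"gripper": 1},{"rx": 0,"ry": 0,"rz": 0,"dx": -42,"dy": -26,"dz": -2,"gripper": 1},{"rx": 0,"ry": 0,"rz": 0,"dx": -46,"dy": -29,"dz": -2,"gripper": 1},{"rx": 0,"ry": 0,"rz": 0,"dx": -46,"dy": -29,"dz": -2,"gripper": 1},{"rx": 0,"ry": 0,"rz": 0,"dx": -46,"dy": -29,"dz": -2,"gripper": 1},{"rx": 0,"ry": 0,"rz": 0,"dx": -46,"dy": -29,"dz": -2,"gripper": 1},{"rx": 0,"ry": 0,"rz": 0,"dx": -46,"dy": -29,"dz": -2,"gripper": 1},{"rx": 0,"ry": 0,"rz": 0,"dx": -46,"dy": -29,"dz": -2,"gripper": 1},{"rx": 0,"ry": 0,"rz": 0,"dx": -46,"dy": -29,"dz": -2,"gripper": 1},{"rx": 0,"ry": 0,"rz": 0,"dx": -46,"dy": -26,"dz": -1,"gripper": 1},{"rx": 0,"ry": 0,"rz": 0,"dx": -34,"dy": -15,"dz": 0,"gripper": 1},{"rx": 0,"ry": 0,"rz": 0,"dx": -15,"dy": 0,"dz": 0,"gripper": 1},{"rx": 0,"ry": 0,"rz": 0,"dx": 0,"dy": 0,"dz": 0,"gripper": 1}], grip_force=30)

```text
clock: 1.78
tcp_pos: [0.5923, 0.1794, 0.27]
orientation: [-0.612, -3.081, 0.0]
contact_force: [-0.3, 0.5, 0.5]
grip_width: 0.0856
gripper_force: 0.0
```

```bash
python3 look.py w2; python3 -c "from h import *; go(636,79,120)"
```

```text
[591.53838946 180.73193684 269.96925328]
shift [-80.  -77.2 149.9] tool-y yaw 67.6 tilt [-0.001  0.    -1.   ]
```

View pics/w2.png

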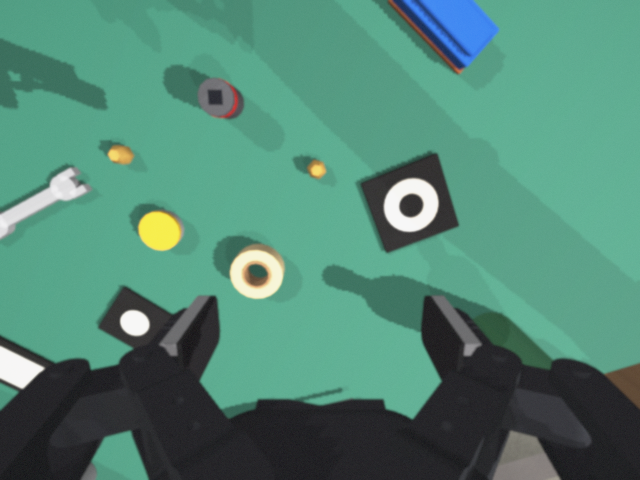

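The wrist view shows the tape top at (257,272), its pad ring at (411,205), the socket top at (216,98), the wax tin at (160,230) and the socket-pad disc at (135,323).

```bash
python3 - <<'E'
from h import *
im=cv2.imread("pics/w2.png"); ci=np.load("w2.npy",allow_pickle=True).item()
hsv=cv2.cvtColor(im,cv2.COLOR_BGR2HSV); H,S,V=[hsv[...,i].astype(int) for i in range(3)]
white=(S<60)&(V>150)
print("pad_tape",blob(white,ci,.006,(411,205)))
print("pad_socket",blob(white,ci,.006,(135,323)))
print("tape",blob((H>12)&(H<40)&(S>20)&(S<120)&(V>170),ci,.026,(257,272)))
print("socket",blob((S<60)&(V<150),ci,.048,(216,98)))
print("wax",blob((H>20)&(H<35)&(S>120)&(V>120),ci,.018,(160,230)))
E
```

```text
pad_tape (array([634. , 273.3]), 24.3, 61.4, 61.0)
pad_socket (array([644. , -94.5]), -68.8, 36.2, 34.7)
tape (array([636.8,  80.9]), -43.0, 60.1, 59.9)
socket (array([458.7, 133.4]), 67.8, 41.7, 34.4)
wax (array([550. ,   1.3]), -73.6, 46.4, 44.6)
```

Both cameras agree within 2 mm. I'll go over the tape, descend and grip.

>>> step_arm(moves=[{"rx": 0,"ry": 0,"rz": 0,"dx": -15,"dy": -14,"dz": 10,"gripper": 1},{"rx": 0,"ry": 0,"rz": 0,"dx": -30,"dy": -30,"dz": 30,"gripper": 1},{"rx": 0,"ry": 0,"rz": 0,"dx": -25,"dy": -24,"dz": 40,"gripper": 1},{"rx": 0,"ry": 0,"rz": 0,"dx": -10,"dy": -8,"dz": 40,"gripper": 1},{"rx": 0,"ry": 0,"rz": 0,"dx": 0,"dy": 0,"dz": 40,"gripper": 1},{"rx": 0,"ry": 0,"rz": 0,"dx": 0,"dy": 0,"dz": 25,"gripper": 1},{"rx": 0,"ry": 0,"rz": 0,"dx": 0,"dy": 0,"dz": 5,"gripper": 1},{"rx": 0,"ry": 0,"rz": 0,"dx": 0,"dy": 0,"dz": 0,"gripper": 1}])

```text
clock: 2.82
tcp_pos: [0.6371, 0.0805, 0.0809]
orientation: [0.608, 3.082, 0.001]
contact_force: [0.8, 0.0, 0.6]
grip_width: 0.0857
gripper_force: 0.0
```

```bash
python3 look.py w3; python3 -c "from h import *; go(636.5,80,28)"
```

```text
[637.69183954  80.27726694  81.48000193]
shift [ 1.1 -0.8 53.5] tool-y yaw 67.7 tilt [ 0.002  0.001 -1.   ]
```

View pics/w3.png

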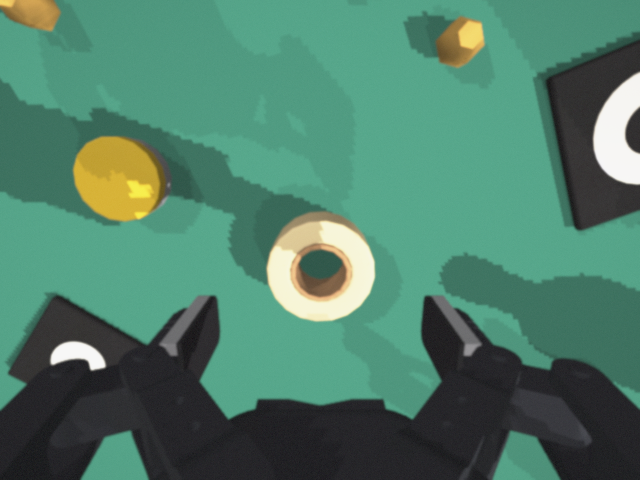

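The tape is centred between the fingers (column 321 against 320), so I'll descend and close.

>>> step_arm(moves=[{"rx": 0,"ry": 0,"rz": 0,"dx": 0,"dy": 0,"dz": 20,"gripper": 1},{"rx": 0,"ry": 0,"rz": 0,"dx": 0,"dy": 0,"dz": 20,"gripper": 1},{"rx": 0,"ry": 0,"rz": 0,"dx": 0,"dy": 0,"dz": 10,"gripper": 1},{"rx": 0,"ry": 0,"rz": 0,"dx": 0,"dy": 0,"dz": 3,"gripper": 1},{"rx": 0,"ry": 0,"rz": 0,"dx": 0,"dy": 0,"dz": 0,"gripper": -1},{"rx": 0,"ry": 0,"rz": 0,"dx": 0,"dy": 0,"dz": 0,"gripper": -1},{"rx": 0,"ry": 0,"rz": 0,"dx": 0,"dy": 0,"dz": 0,"gripper": -1},{"rx": 0,"ry": 0,"rz": 0,"dx": 0,"dy": 0,"dz": 0,"gripper": -1},{"rx": 0,"ry": 0,"rz": 0,"dx": 0,"dy": 0,"dz": 0,"gripper": -1},{"rx": 0,"ry": 0,"rz": 0,"dx": 0,"dy": 0,"dz": 0,"gripper": -1}], grip_force=30)

```text
clock: 4.12
tcp_pos: [0.6379, 0.0793, 0.0281]
orientation: [0.61, 3.08, 0.001]
contact_force: [-0.3, -0.4, 5.2]
grip_width: 0.0583
gripper_force: 32.7
```

```bash
python3 -c "from h import *; go(634.3,272.8,35)"
```

```text
shift [ 77.  177.6  -6.9] tool-y yaw 67.6 tilt [ 0.001  0.    -1.   ]
```

>>> step_arm(moves=[{"rx": 0,"ry": 0,"rz": 0,"dx": 0,"dy": 0,"dz": -12,"gripper": -1},{"rx": 0,"ry": 0,"rz": 0,"dx": 0,"dy": 0,"dz": -25,"gripper": -1},{"rx": 0,"ry": 0,"rz": 0,"dx": 7,"dy": 16,"dz": -23,"gripper": -1},{"rx": 0,"ry": 0,"rz": 0,"dx": 17,"dy": 38,"dz": 0,"gripper": -1},{"rx": 0,"ry": 0,"rz": 0,"dx": 20,"dy": 48,"dz": 0,"gripper": -1},{"rx": 0,"ry": 0,"rz": 0,"dx": 20,"dy": 48,"dz": 0,"gripper": -1},{"rx": 0,"ry": 0,"rz": 0,"dx": 10,"dy": 22,"dz": 10,"gripper": -1},{"rx": 0,"ry": 0,"rz": 0,"dx": 3,"dy": 6,"dz": 10,"gripper": -1},{"rx": 0,"ry": 0,"rz": 0,"dx": 0,"dy": 0,"dz": 0,"gripper": -1},{"rx": 0,"ry": 0,"rz": 0,"dx": 0,"dy": 0,"dz": 0,"gripper": -1}])

```text
clock: 5.38
tcp_pos: [0.6345, 0.2702, 0.0673]
orientation: [0.615, 3.08, -0.003]
contact_force: [-0.5, -0.6, -1.2]
grip_width: 0.0583
gripper_force: 32.4
```

```bash
python3 look.py w4; python3 -c "from h import *; go(634.3,272.8,35)"
```

```text
[634.61692193 270.52312903  67.56316116]
shift [ 1.2  2.  32.6] tool-y yaw 67.4 tilt [ 0.    -0.001 -1.   ]
```

View pics/w4.png

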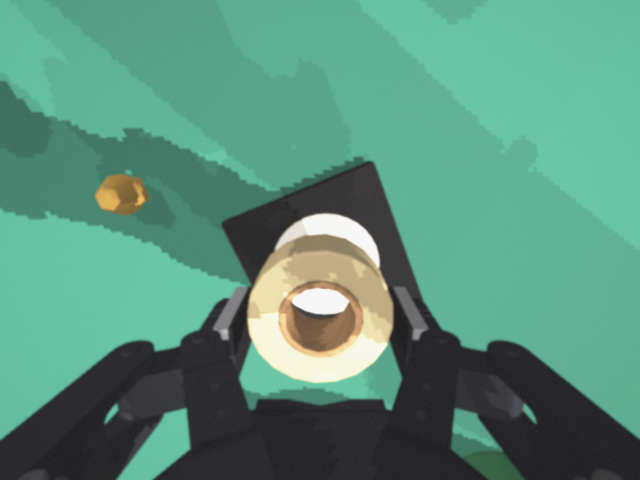

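```bash
python3 - <<'E'
from h import *
im=cv2.imread("pics/w4.png"); ci=np.load("w4.npy",allow_pickle=True).item()
c=world([(320.5,309),(248,309),(393,309)],ci,.0655)*1000; print("guess",c)
# project circles for comparison
def circ(x,y,z,rad): 
    a=np.linspace(0,2*np.pi,60); return pix(np.c_[x+rad*np.cos(a),y+rad*np.sin(a),0*a+z]/1000,ci)
for cx,cy in [(634.6,270.5),(635.1,269.4),(634.1,271.6),(636,269)]:
    t=circ(cx,cy,65.5,30); print(cx,cy,"tape top: cols",t[:,0].min(),t[:,0].max(),"rows",t[:,1].min(),t[:,1].max())
p=circ(634.3,272.8,6,30); print("ring cols",p[:,0].min(),p[:,0].max(),"rows",p[:,1].min())
E
```

```text
guess [[629.29846692 271.48046268]
 [618.23155628 244.8325368 ]
 [640.31272709 298.14296613]]
634.6 270.5 tape top: cols 248.58481053634202 397.99206574932714 rows 250.02882504840642 383.7738372418387
635.1 269.4 tape top: cols 246.65292294860288 395.7907272943246 rows 252.24208095591783 385.5241080236764
634.1 271.6 tape top: cols 250.52315665787782 400.20167501127503 rows 247.80711022248312 382.0182156949087
636 269 tape top: cols 246.7343695905662 395.5799973862254 rows 254.70012838494708 387.4696614185633
ring cols 273.1575906264897 378.6781564393877 rows 213.68108197101762
```

The tape (columns 248–393) is centred at 320, while the ring (276–379) is centred at 327. I'll shift about 2.5 mm in y and 1 mm in x, then lower.

>>> step_arm(moves=[{"rx": 0,"ry": 0,"rz": 0,"dx": 1,"dy": 2.5,"dz": 8,"gripper": -1},{"rx": 0,"ry": 0,"rz": 0,"dx": 0,"dy": 0,"dz": 12,"gripper": -1},{"rx": 0,"ry": 0,"rz": 0,"dx": 0,"dy": 0,"dz": 7,"gripper": -1},{"rx": 0,"ry": 0,"rz": 0,"dx": 0,"dy": 0,"dz": 3,"gripper": -1},{"rx": 0,"ry": 0,"rz": 0,"dx": 0,"dy": 0,"dz": 2,"gripper": -1},{"rx": 0,"ry": 0,"rz": 0,"dx": 0,"dy": 0,"dz": 0.5,"gripper": -1},{"rx": 0,"ry": 0,"rz": 0,"dx": 0,"dy": 0,"dz": 0,"gripper": -1},{"rx": 0,"ry": 0,"rz": 0,"dx": 0,"dy": 0,"dz": 0,"gripper": -1}])

```text
clock: 6.42
tcp_pos: [0.634, 0.2759, 0.0351]
orientation: [0.61, 3.082, 0.0]
contact_force: [0.6, 0.8, -1.0]
grip_width: 0.0583
gripper_force: 32.4
```

```bash
python3 -c "from h import *; go(634.3,272.8,35)"
```

```text
shift [-1.5 -2.8  0.1] tool-y yaw 67.6 tilt [ 0.  0. -1.]
```

The earlier reading lagged by about 3 mm, so I'll take the correction back.

>>> step_arm(moves=[{"rx": 0,"ry": 0,"rz": 0,"dx": -1,"dy": -2.5,"dz": 0,"gripper": -1},{"rx": 0,"ry": 0,"rz": 0,"dx": 0,"dy": 0,"dz": 0,"gripper": -1},{"rx": 0,"ry": 0,"rz": 0,"dx": 0,"dy": 0,"dz": 0,"gripper": -1},{"rx": 0,"ry": 0,"rz": 0,"dx": 0,"dy": 0,"dz": 0,"gripper": -1}])

```text
clock: 6.92
tcp_pos: [0.6338, 0.2732, 0.0348]
orientation: [-0.61, -3.082, -0.0]
contact_force: [-0.2, 0.0, -0.4]
grip_width: 0.058
gripper_force: 32.4
```

```bash
python3 look.py w5; python3 - <<'E'
from h import *
go(634.3,272.8,34.1)
im=cv2.imread("pics/w5.png")
cv2.imwrite("pics/w5c.png",cv2.resize(im[150:420,180:460],None,fx=2,fy=2))
E
```

```text
[633.81522436 273.22981586  34.79575706]
shift [-0.6 -0.2  0.7] tool-y yaw 67.6 tilt [-0.  0. -1.]
```

View pics/w5c.png

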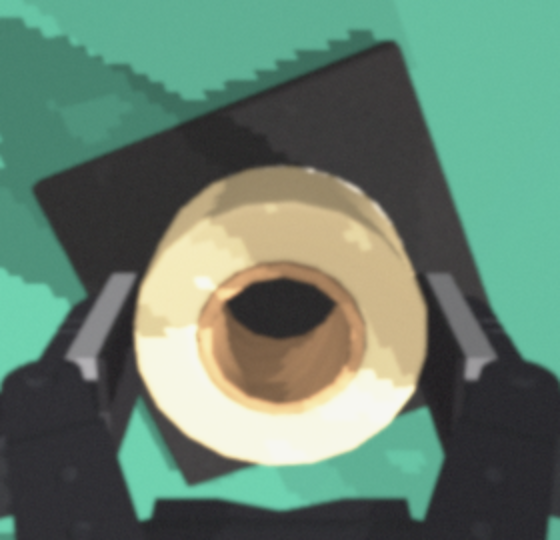

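The ring is covered, with under 1 mm of white showing. I'll set it down the last bit, release, rise and head for the block.

>>> step_arm(moves=[{"rx": 0,"ry": 0,"rz": 0,"dx": 0.3,"dy": 0.3,"dz": 0.6,"gripper": -1},{"rx": 0,"ry": 0,"rz": 0,"dx": 0,"dy": 0,"dz": 0,"gripper": -1},{"rx": 0,"ry": 0,"rz": 0,"dx": 0,"dy": 0,"dz": 0,"gripper": 0.5},{"rx": 0,"ry": 0,"rz": 0,"dx": 0,"dy": 0,"dz": 0,"gripper": 1},{"rx": 0,"ry": 0,"rz": 0,"dx": 0,"dy": 0,"dz": 0,"gripper": 1},{"rx": 0,"ry": 0,"rz": 0,"dx": 0,"dy": 0,"dz": 0,"gripper": 1},{"rx": 0,"ry": 0,"rz": 0,"dx": 0,"dy": 0,"dz": -20,"gripper": 1},{"rx": 0,"ry": 0,"rz": 0,"dx": 0,"dy": 0,"dz": -40,"gripper": 1},{"rx": 0,"ry": 0,"rz": 0,"dx": 0,"dy": 0,"dz": -40,"gripper": 1},{"rx": 0,"ry": 0,"rz": 0,"dx": 0,"dy": 0,"dz": -20,"gripper": 1},{"rx": 0,"ry": 0,"rz": 0,"dx": 0,"dy": 0,"dz": 0,"gripper": 1}])

```text
clock: 8.35
tcp_pos: [0.6346, 0.2739, 0.1562]
orientation: [0.609, 3.079, 0.004]
contact_force: [-0.3, 0.2, -0.4]
grip_width: 0.0853
gripper_force: 0.0
```

```bash
python3 - <<'E'
from bench import r
from h import *
print(r.get_obs()["joints"])
go(468,353,140,117.9)
E
```

```text
[-0.65120735  0.60223378  0.22462917  1.61069065 -0.15682598  0.94280126
  0.80705115]
shift [184.2   9.6  15.9] tool-y yaw 67.6 tilt [ 0.003  0.002 -1.   ]
rz -50.3
```

>>> step_arm(moves=[{"rx": 0,"ry": 0,"rz": 0,"dx": 20,"dy": 1,"dz": 0,"gripper": 1},{"rx": 0,"ry": 0,"rz": 0,"dx": 45,"dy": 2,"dz": 0,"gripper": 1},{"rx": 0,"ry": 0,"rz": 0,"dx": 50,"dy": 3,"dz": 0,"gripper": 1},{"rx": 0,"ry": 0,"rz": 0,"dx": 44,"dy": 3,"dz": 0,"gripper": 1},{"rx": 0,"ry": 0,"rz": -6,"dx": 25,"dy": 1,"dz": 0,"gripper": 1},{"rx": 0,"ry": 0,"rz": -9,"dx": 0,"dy": 0,"dz": 0,"gripper": 1},{"rx": 0,"ry": 0,"rz": -10,"dx": 0,"dy": 0,"dz": 0,"gripper": 1},{"rx": 0,"ry": 0,"rz": -10,"dx": 0,"dy": 0,"dz": 0,"gripper": 1},{"rx": 0,"ry": 0,"rz": -10,"dx": 0,"dy": 0,"dz": 0,"gripper": 1},{"rx": 0,"ry": 0,"rz": -5,"dx": 0,"dy": 0,"dz": 0,"gripper": 1},{"rx": 0,"ry": 0,"rz": 0,"dx": 0,"dy": 0,"dz": 0,"gripper": 1},{"rx": 0,"ry": 0,"rz": 0,"dx": 0,"dy": 0,"dz": 0,"gripper": 1},{"rx": 0,"ry": 0,"rz": 0,"dx": 0,"dy": 0,"dz": 0,"gripper": 1}])

```text
clock: 9.98
tcp_pos: [0.4668, 0.3529, 0.1538]
orientation: [0.748, -3.05, 0.001]
contact_force: [-0.3, -0.0, -0.4]
grip_width: 0.0855
gripper_force: 0.0
```

```bash
python3 look.py w6; python3 - <<'E'
from bench import r
from h import *
go(468,353,35,117.9)
im=cv2.imread("pics/w6.png"); ci=np.load("w6.npy",allow_pickle=True).item()
hsv=cv2.cvtColor(im,cv2.COLOR_BGR2HSV); H,S,V=[hsv[...,i].astype(int) for i in range(3)]
print("block",blob((H>100)&(H<130)&(S>100),ci,.030,(320,220)))
E
```

```text
[467.01367759 352.9396187  153.95814907]
shift [ -1.   -0.4 119. ] tool-y yaw 117.6 tilt [-0. -0. -1.]
rz -0.3
block (array([466.8, 356.1]), 27.3, 95.1, 41.5)
```

View pics/w6.png

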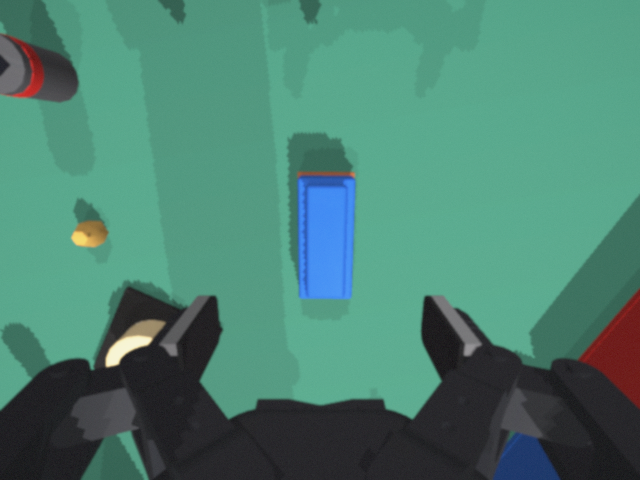

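```bash
python3 - <<'E'
from h import *
from scipy.optimize import least_squares
ci=np.load("w6.npy",allow_pickle=True).item()
L=np.array([[-50,-21,26],[-50,21,26],[50,-22,0],[50,22,0]])  # tool-x end far = image top
O=np.array([[301,298],[352,298],[299,172],[355,172]])
best=None
for s in (1,-1):
    def f(p):
        a=np.radians(p[2]); c,n=np.cos(a),np.sin(a)
        P=np.c_[p[0]+c*L[:,0]-n*L[:,1],p[1]+n*L[:,0]+c*L[:,1],L[:,2]]/1000
        q=pix(P,ci); 
        return (q-O).ravel() if s==1 else (q[[1,0,3,2]]-O).ravel()
    for y0 in (28,208):
        q=least_squares(f,[467,355,y0])
        if best is None or q.cost<best.cost: best=q
print(best.x,best.fun.round(1))
go(best.x[0],best.x[1],35,best.x[2]+90)
E
```

```text
[467.22979902 357.91680009 207.45301992] [-0.7  2.   0.8  2.1  0.2 -1.9 -0.2 -1.7]
shift [ -2.5   4.3 119. ] tool-y yaw 117.6 tilt [-0. -0. -1.]
rz 0.1
```

>>> step_arm(moves=[{"rx": 0,"ry": 0,"rz": 0,"dx": -2,"dy": 3.5,"dz": 20,"gripper": 1},{"rx": 0,"ry": 0,"rz": 0,"dx": 0,"dy": 0,"dz": 40,"gripper": 1},{"rx": 0,"ry": 0,"rz": 0,"dx": 0,"dy": 0,"dz": 35,"gripper": 1},{"rx": 0,"ry": 0,"rz": 0,"dx": 0,"dy": 0,"dz": 20,"gripper": 1},{"rx": 0,"ry": 0,"rz": 0,"dx": 0,"dy": 0,"dz": 7,"gripper": 1},{"rx": 0,"ry": 0,"rz": 0,"dx": 0,"dy": 0,"dz": 0,"gripper": 1},{"rx": 0,"ry": 0,"rz": 0,"dx": 0,"dy": 0,"dz": 0,"gripper": -1},{"rx": 0,"ry": 0,"rz": 0,"dx": 0,"dy": 0,"dz": 0,"gripper": -1},{"rx": 0,"ry": 0,"rz": 0,"dx": 0,"dy": 0,"dz": 0,"gripper": -1},{"rx": 0,"ry": 0,"rz": 0,"dx": 0,"dy": 0,"dz": 0,"gripper": -1},{"rx": 0,"ry": 0,"rz": 0,"dx": 0,"dy": 0,"dz": 0,"gripper": -1},{"rx": 0,"ry": 0,"rz": 0,"dx": 0,"dy": 0,"dz": 0,"gripper": -1},{"rx": 0,"ry": 0,"rz": 0,"dx": 0,"dy": 0,"dz": 0,"gripper": -1}], grip_force=30)

```text
clock: 11.65
tcp_pos: [0.468, 0.3573, 0.0332]
orientation: [-0.749, 3.05, 0.001]
contact_force: [-1.3, -0.8, 6.7]
grip_width: 0.0411
gripper_force: 31.0
```

```bash
python3 -c "from h import *; go(639,-272.8,38,122.8)"
```

```text
shift [ 140.4 -637.6   -5.3] tool-y yaw 117.6 tilt [ 0.001  0.001 -1.   ]
rz -5.2
```

>>> step_arm(moves=[{"rx": 0,"ry": 0,"rz": 0,"dx": 0,"dy": 0,"dz": -12,"gripper": -1},{"rx": 0,"ry": 0,"rz": 0,"dx": 0,"dy": 0,"dz": -30,"gripper": -1},{"rx": 0,"ry": 0,"rz": 0,"dx": 0,"dy": 0,"dz": -35,"gripper": -1},{"rx": 0,"ry": 0,"rz": 0,"dx": 4,"dy": -18,"dz": -15,"gripper": -1},{"rx": 0,"ry": 0,"rz": 0,"dx": 8,"dy": -36,"dz": -8,"gripper": -1},{"rx": 0,"ry": 0,"rz": 0,"dx": 10,"dy": -46,"dz": 0,"gripper": -1},{"rx": 0,"ry": 0,"rz": 0,"dx": 10,"dy": -46,"dz": 0,"gripper": -1},{"rx": 0,"ry": 0,"rz": 0,"dx": 10,"dy": -46,"dz": 0,"gripper": -1},{"rx": 0,"ry": 0,"rz": 0,"dx": 10,"dy": -46,"dz": 0,"gripper": -1},{"rx": 0,"ry": 0,"rz": 0,"dx": 10,"dy": -46,"dz": 0,"gripper": -1},{"rx": 0,"ry": 0,"rz": 0,"dx": 10,"dy": -46,"dz": 0,"gripper": -1},{"rx": 0,"ry": 0,"rz": 0,"dx": 5,"dy": -20,"dz": 0,"gripper": -1}])

```text
clock: 13.15
tcp_pos: [0.5608, 0.0056, 0.1317]
orientation: [0.741, -3.051, 0.003]
contact_force: [-1.3, 0.8, -3.1]
grip_width: 0.0411
gripper_force: 31.1
```

```bash
python3 -c "
from h import *; go(639,-272.8,120,122.8)
from bench import r; print(r.get_obs()['joints'])"
```

```text
shift [  58.1 -283.2   12.2] tool-y yaw 117.3 tilt [-0.001 -0.002 -1.   ]
rz -5.5
[-0.17349442  0.43930132  0.06487589  1.94057934 -0.03704143  0.76433776
  1.9590162 ]
```

>>> step_arm(moves=[{"rx": 0,"ry": 0,"rz": 0,"dx": 5,"dy": -25,"dz": 0,"gripper": -1},{"rx": 0,"ry": 0,"rz": 0,"dx": 10,"dy": -46,"dz": 0,"gripper": -1},{"rx": 0,"ry": 0,"rz": 0,"dx": 10,"dy": -48,"dz": 0,"gripper": -1},{"rx": 0,"ry": 0,"rz": 0,"dx": 10,"dy": -48,"dz": 0,"gripper": -1},{"rx": 0,"ry": 0,"rz": 0,"dx": 10,"dy": -48,"dz": 0,"gripper": -1},{"rx": 0,"ry": 0,"rz": 0,"dx": 8,"dy": -38,"dz": 0,"gripper": -1},{"rx": 0,"ry": 0,"rz": 0,"dx": 4,"dy": -20,"dz": 0,"gripper": -1},{"rx": 0,"ry": 0,"rz": -5.2,"dx": 0,"dy": -2,"dz": 15,"gripper": -1},{"rx": 0,"ry": 0,"rz": 0,"dx": 0,"dy": 0,"dz": 15,"gripper": -1},{"rx": 0,"ry": 0,"rz": 0,"dx": 0,"dy": 0,"dz": 0,"gripper": -1},{"rx": 0,"ry": 0,"rz": 0,"dx": 0,"dy": 0,"dz": 0,"gripper": -1},{"rx": 0,"ry": 0,"rz": 0,"dx": 0,"dy": 0,"dz": 0,"gripper": -1},{"rx": 0,"ry": 0,"rz": 0,"dx": 0,"dy": 0,"dz": 0,"gripper": -1}])

```text
clock: 14.78
tcp_pos: [0.6387, -0.2589, 0.1028]
orientation: [-0.887, 3.013, -0.001]
contact_force: [-0.6, 0.3, -1.9]
grip_width: 0.0409
gripper_force: 31.1
```

```bash
python3 look.py w7; python3 -c "
from h import *; go(639,-272.8,39.2,122.8)"
```

```text
[ 638.63030983 -258.94348137  102.66048248]
shift [  7.2 -11.8  63.5] tool-y yaw 122.8 tilt [ 0.001 -0.    -1.   ]
rz 0.0
```

View pics/w7.png

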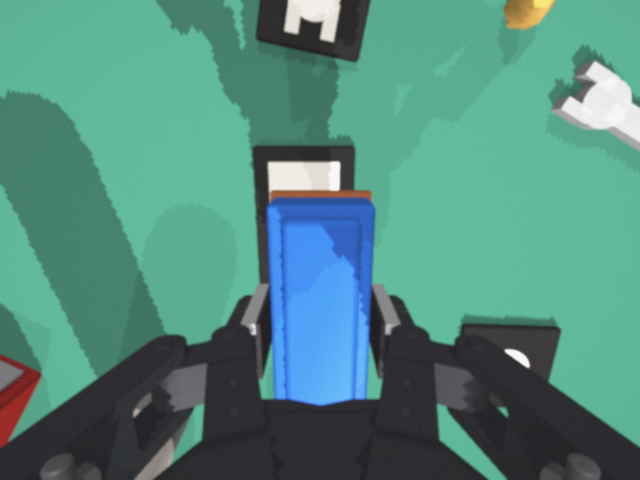

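The block's far sole edge is at row 191 (columns 271–371). The pad's white outline has its far edge at row 162 (columns 267–340), so I'll compute both.

```bash
python3 - <<'E'
from h import *
from bench import r
ci=np.load("w7.npy",allow_pickle=True).item()
M=R.from_rotvec(r.get_obs()["orientation"]).as_matrix(); tcp=np.array([638.63,-258.94])
tx=M[:2,0]; ty=M[:2,1]
def tool(p): d=p-tcp; return [round(float(d@tx),1),round(float(d@ty),1)]
b=world([(271,191.5),(371,191.5)],ci,.0695)*1000
w=world([(267,162),(340,162)],ci,.006)*1000
k=world([(253,147),(354,147)],ci,.006)*1000
for n,q in (("block far edge",b),("white far edge",w),("pad far edge",k)): print(n,[tool(x) for x in q],np.linalg.norm(q[0]-q[1]))
print("pad centre est from top", tool(np.array([639.2,-272.8])))
E
```

```text
block far edge [[48.5, -23.5], [48.6, 21.7]] 45.206634811839116
white far edge [[57.3, -34.3], [57.4, 11.1]] 45.44087646295352
pad far edge [[66.3, -42.5], [66.4, 19.6]] 62.08300143190679
pad centre est from top [7.0, -12.0]
```

>>> step_arm(moves=[{"rx": 0,"ry": 0,"rz": 0,"dx": 4,"dy": -6,"dz": 10,"gripper": -1},{"rx": 0,"ry": 0,"rz": 0,"dx": 4,"dy": -5,"dz": 20,"gripper": -1},{"rx": 0,"ry": 0,"rz": 0,"dx": 0,"dy": 0,"dz": 15,"gripper": -1},{"rx": 0,"ry": 0,"rz": 0,"dx": 0,"dy": 0,"dz": 8,"gripper": -1},{"rx": 0,"ry": 0,"rz": 0,"dx": 0,"dy": 0,"dz": 4,"gripper": -1},{"rx": 0,"ry": 0,"rz": 0,"dx": 0,"dy": 0,"dz": 0,"gripper": -1},{"rx": 0,"ry": 0,"rz": 0,"dx": 0,"dy": 0,"dz": 0,"gripper": -1},{"rx": 0,"ry": 0,"rz": 0,"dx": 0,"dy": 0,"dz": 0,"gripper": -1},{"rx": 0,"ry": 0,"rz": 0,"dx": 0,"dy": 0,"dz": 0,"gripper": -1}])

```text
clock: 15.95
tcp_pos: [0.6378, -0.2727, 0.0455]
orientation: [-0.887, 3.013, -0.0]
contact_force: [-0.3, -0.2, -1.9]
grip_width: 0.0415
gripper_force: 31.1
```

```bash
python3 look.py w8; python3 - <<'E'
from h import *
go(640.5,-272.5,39.2,122.8)
im=cv2.imread("pics/w8.png")
cv2.imwrite("pics/w8c.png",cv2.resize(im[120:420,180:460],None,fx=2,fy=2))
E
```

```text
[ 637.7387658  -272.65730001   45.48555363]
shift [-2.4 -1.4  6.3] tool-y yaw 122.8 tilt [ 0. -0. -1.]
rz 0.0
```

View pics/w8c.png

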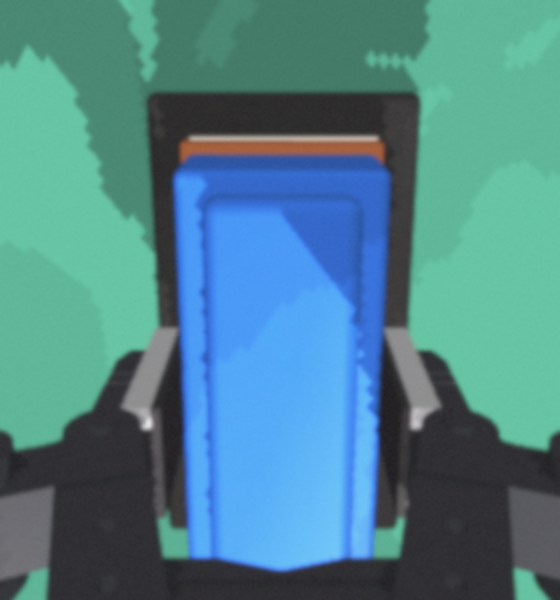

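```bash
python3 - <<'E'
from h import *
from bench import r
ci=np.load("w8.npy",allow_pickle=True).item()
M=R.from_rotvec(r.get_obs()["orientation"]).as_matrix(); tcp=np.array([637.74,-272.66])
for n,p,z in (("blk",(321,190.5),.0123),("white",(322,187.3),.006),("pad",(322,167),.006),("padL",(255,170),.006),("padR",(388.5,170),.006),("blkL",(270,191),.0123),("blkR",(372.5,191),.0123)):
    d=(world([p],ci,z)*1000)[0]-tcp; print(n,(d@M[:2,:2]).round(1))
E
```

```text
blk [49.  -0.8]
white [49.6 -0.3]
pad [58.9 -0.4]
padL [ 57.5 -31.3]
padR [57.6 30.4]
blkL [ 48.8 -23.9]
blkR [48.8 22.4]
```

Block and outline agree to about 0.5 mm. I'll lower, release and rise.

>>> step_arm(moves=[{"rx": 0,"ry": 0,"rz": 0,"dx": 0.3,"dy": 0.4,"dz": 3,"gripper": -1},{"rx": 0,"ry": 0,"rz": 0,"dx": 0,"dy": 0,"dz": 2,"gripper": -1},{"rx": 0,"ry": 0,"rz": 0,"dx": 0,"dy": 0,"dz": 1,"gripper": -1},{"rx": 0,"ry": 0,"rz": 0,"dx": 0,"dy": 0,"dz": 0.4,"gripper": -1},{"rx": 0,"ry": 0,"rz": 0,"dx": 0,"dy": 0,"dz": 0,"gripper": -1},{"rx": 0,"ry": 0,"rz": 0,"dx": 0,"dy": 0,"dz": 0,"gripper": -1}])

```text
clock: 16.75
tcp_pos: [0.6369, -0.2723, 0.0393]
orientation: [0.887, -3.013, -0.001]
contact_force: [-3.7, 1.4, 4.7]
grip_width: 0.0412
gripper_force: 31.9
```

```bash
python3 -c "
from h import *; go(640.5,-272.5,39.2,122.8)"
```

```text
shift [-2.9 -2.1  0.1] tool-y yaw 122.8 tilt [-0.  0. -1.]
rz 0.0
```

Contact is made at +4.7 N, so I'll release, rise and go back towards the socket.

>>> step_arm(moves=[{"rx": 0,"ry": 0,"rz": 0,"dx": 0,"dy": 0,"dz": 0,"gripper": 0.3},{"rx": 0,"ry": 0,"rz": 0,"dx": 0,"dy": 0,"dz": 0,"gripper": 1},{"rx": 0,"ry": 0,"rz": 0,"dx": 0,"dy": 0,"dz": 0,"gripper": 1},{"rx": 0,"ry": 0,"rz": 0,"dx": 0,"dy": 0,"dz": 0,"gripper": 1},{"rx": 0,"ry": 0,"rz": 0,"dx": 0,"dy": 0,"dz": 0,"gripper": 1},{"rx": 0,"ry": 0,"rz": 0,"dx": 0,"dy": 0,"dz": -15,"gripper": 1},{"rx": 0,"ry": 0,"rz": 0,"dx": 0,"dy": 0,"dz": -40,"gripper": 1},{"rx": 0,"ry": 0,"rz": 0,"dx": 0,"dy": 0,"dz": -45,"gripper": 1},{"rx": 0,"ry": 0,"rz": 0,"dx": 0,"dy": 0,"dz": -20,"gripper": 1},{"rx": 0,"ry": 0,"rz": 0,"dx": 0,"dy": 0,"dz": 0,"gripper": 1}])

```text
clock: 18.0
tcp_pos: [0.6381, -0.2728, 0.1609]
orientation: [-0.886, 3.011, -0.003]
contact_force: [-0.0, 0.1, -0.7]
grip_width: 0.0854
gripper_force: 0.0
```

```bash
python3 look.py w9; python3 - <<'E'
from h import *
go(454.6,126,160,90)
im=cv2.imread("pics/w9.png"); cv2.imwrite("pics/w9c.png",im[60:420])
E
```

```text
[ 637.02846195 -272.30791292  158.84756051]
shift [-62.5 433.6  -1.2] tool-y yaw 122.8 tilt [ 0.  0. -1.]
rz 32.8
```

View pics/w9c.png

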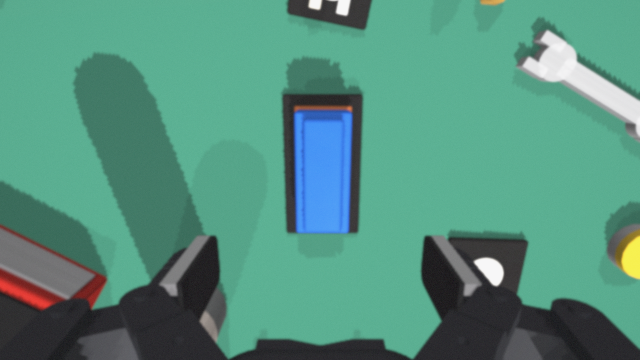

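The block covers its outline. On to the socket.

>>> step_arm(moves=[{"rx": 0,"ry": 0,"rz": 0,"dx": -3,"dy": 20,"dz": 0,"gripper": 1},{"rx": 0,"ry": 0,"rz": 0,"dx": -6,"dy": 43,"dz": 0,"gripper": 1},{"rx": 0,"ry": 0,"rz": 0,"dx": -7,"dy": 50,"dz": 0,"gripper": 1},{"rx": 0,"ry": 0,"rz": 0,"dx": -7,"dy": 50,"dz": 0,"gripper": 1},{"rx": 0,"ry": 0,"rz": 0,"dx": -7,"dy": 50,"dz": 0,"gripper": 1},{"rx": 0,"ry": 0,"rz": 0,"dx": -7,"dy": 50,"dz": 0,"gripper": 1},{"rx": 0,"ry": 0,"rz": 0,"dx": -7,"dy": 50,"dz": 0,"gripper": 1},{"rx": 0,"ry": 0,"rz": 0,"dx": -7,"dy": 50,"dz": 0,"gripper": 1},{"rx": 0,"ry": 0,"rz": 0,"dx": -7,"dy": 45,"dz": 0,"gripper": 1},{"rx": 0,"ry": 0,"rz": 0,"dx": -5,"dy": 25,"dz": 0,"gripper": 1},{"rx": 0,"ry": 0,"rz": 0,"dx": 0,"dy": 0,"dz": 10,"gripper": 1},{"rx": 0,"ry": 0,"rz": 0,"dx": 0,"dy": 0,"dz": 10,"gripper": 1},{"rx": 0,"ry": 0,"rz": 0,"dx": 0,"dy": 0,"dz": 0,"gripper": 1},{"rx": 0,"ry": 0,"rz": 0,"dx": 0,"dy": 0,"dz": 0,"gripper": 1}])

```text
clock: 19.8
tcp_pos: [0.4557, 0.1247, 0.1385]
orientation: [0.884, -3.014, 0.0]
contact_force: [0.5, 0.2, 0.6]
grip_width: 0.0855
gripper_force: 0.0
```

```bash
python3 look.py wA; python3 - <<'E'
from h import *
go(454.6,126,40)
im=cv2.imread("pics/wA.png"); ci=np.load("wA.npy",allow_pickle=True).item()
print("tcp axis top face expected px",pix([[.4546,.126,.048]],ci))
E
```

```text
[455.86502056 124.93403917 138.78953938]
shift [ 0.5  1.6 98.8] tool-y yaw 122.7 tilt [ 0. -0. -1.]
tcp axis top face expected px [[324.37263961 252.44753277]]
```

View pics/wA.png

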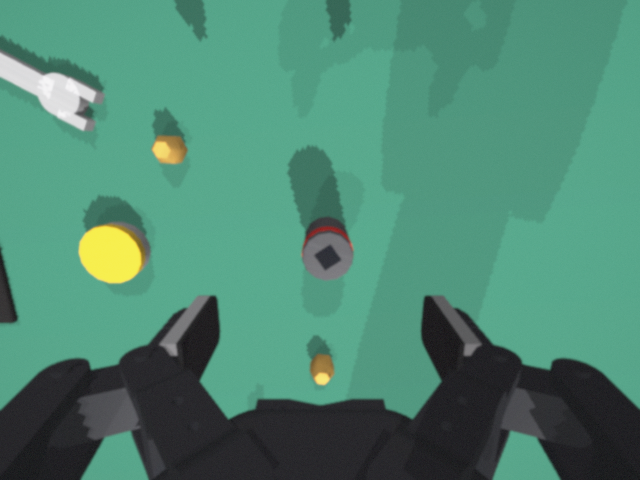

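The socket top is centred at (327.5,255), so I need dx −1, dy +3.5 and to go down about 103.

>>> step_arm(moves=[{"rx": 0,"ry": 0,"rz": 0,"dx": -1,"dy": 3.5,"dz": 10,"gripper": 1},{"rx": 0,"ry": 0,"rz": 0,"dx": 0,"dy": 0,"dz": 30,"gripper": 1},{"rx": 0,"ry": 0,"rz": 0,"dx": 0,"dy": 0,"dz": 35,"gripper": 1},{"rx": 0,"ry": 0,"rz": 0,"dx": 0,"dy": 0,"dz": 20,"gripper": 1},{"rx": 0,"ry": 0,"rz": 0,"dx": 0,"dy": 0,"dz": 8,"gripper": 1},{"rx": 0,"ry": 0,"rz": 0,"dx": 0,"dy": 0,"dz": 0,"gripper": 1},{"rx": 0,"ry": 0,"rz": 0,"dx": 0,"dy": 0,"dz": 0,"gripper": -0.1},{"rx": 0,"ry": 0,"rz": 0,"dx": 0,"dy": 0,"dz": 0,"gripper": -0.1},{"rx": 0,"ry": 0,"rz": 0,"dx": 0,"dy": 0,"dz": 0,"gripper": -0.3},{"rx": 0,"ry": 0,"rz": 0,"dx": 0,"dy": 0,"dz": 0,"gripper": -1},{"rx": 0,"ry": 0,"rz": 0,"dx": 0,"dy": 0,"dz": 0,"gripper": -1},{"rx": 0,"ry": 0,"rz": 0,"dx": 0,"dy": 0,"dz": 0,"gripper": -1},{"rx": 0,"ry": 0,"rz": 0,"dx": 0,"dy": 0,"dz": 0,"gripper": -1},{"rx": 0,"ry": 0,"rz": 0,"dx": 0,"dy": 0,"dz": 0,"gripper": -1}], grip_force=40)

```text
clock: 21.6
tcp_pos: [0.4548, 0.1293, 0.0365]
orientation: [-0.887, 3.013, 0.0]
contact_force: [-0.6, 0.4, 5.4]
grip_width: 0.0334
gripper_force: 39.3
```

```bash
python3 -c "
from h import *; go(643.5,-94.8,100)"
```

```text
shift [ -37.3 -290.6  -63.5] tool-y yaw 122.8 tilt [ 0.001  0.    -1.   ]
```

>>> step_arm(moves=[{"rx": 0,"ry": 0,"rz": 0,"dx": 0,"dy": 0,"dz": -12,"gripper": -1},{"rx": 0,"ry": 0,"rz": 0,"dx": 0,"dy": 0,"dz": -30,"gripper": -1},{"rx": 0,"ry": 0,"rz": 0,"dx": -1,"dy": -10,"dz": -20,"gripper": -1},{"rx": 0,"ry": 0,"rz": 0,"dx": -4,"dy": -30,"dz": -5,"gripper": -1},{"rx": 0,"ry": 0,"rz": 0,"dx": -6,"dy": -48,"dz": 0,"gripper": -1},{"rx": 0,"ry": 0,"rz": 0,"dx": -7,"dy": -50,"dz": 0,"gripper": -1},{"rx": 0,"ry": 0,"rz": 0,"dx": -7,"dy": -50,"dz": 0,"gripper": -1},{"rx": 0,"ry": 0,"rz": 0,"dx": -6,"dy": -50,"dz": 0,"gripper": -1},{"rx": 0,"ry": 0,"rz": 0,"dx": -4,"dy": -33,"dz": 0,"gripper": -1},{"rx": 0,"ry": 0,"rz": 0,"dx": -2,"dy": -14,"dz": 0,"gripper": -1},{"rx": 0,"ry": 0,"rz": 0,"dx": 0,"dy": -5,"dz": 15,"gripper": -1},{"rx": 0,"ry": 0,"rz": 0,"dx": 0,"dy": 0,"dz": 15,"gripper": -1},{"rx": 0,"ry": 0,"rz": 0,"dx": 0,"dy": 0,"dz": 0,"gripper": -1},{"rx": 0,"ry": 0,"rz": 0,"dx": 0,"dy": 0,"dz": 0,"gripper": -1},{"rx": 0,"ry": 0,"rz": 0,"dx": 0,"dy": 0,"dz": 0,"gripper": -1},{"rx": 0,"ry": 0,"rz": 0,"dx": 0,"dy": 0,"dz": 0,"gripper": -1}])

```text
clock: 23.6
tcp_pos: [0.6429, -0.0945, 0.0733]
orientation: [-0.887, 3.013, -0.0]
contact_force: [0.2, -0.4, -1.9]
grip_width: 0.0333
gripper_force: 40.1
```

```bash
python3 look.py wB; python3 - <<'E'
from h import *
go(643.5,-94.8,42.5)
im=cv2.imread("pics/wB.png")
cv2.imwrite("pics/wBc.png",cv2.resize(im[150:420,180:460],None,fx=2,fy=2))
E
```

```text
[642.88027574 -94.48009414  73.1881209 ]
shift [-0.3 -0.6 30.7] tool-y yaw 122.8 tilt [ 0.001  0.    -1.   ]
```

View pics/wBc.png

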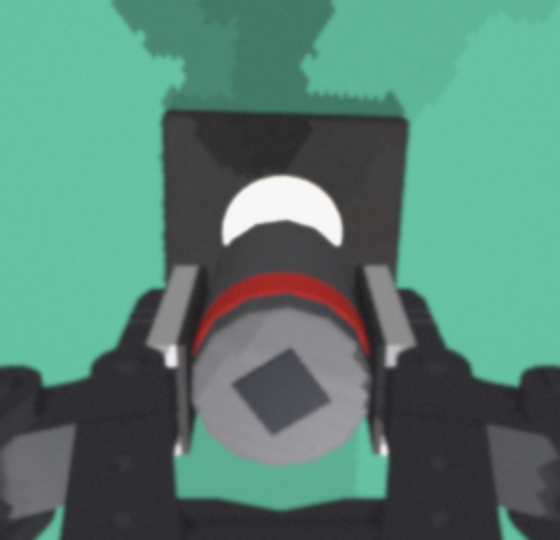

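```bash
python3 - <<'E'
from h import *
from bench import r
ci=np.load("wB.npy",allow_pickle=True).item()
M=R.from_rotvec(r.get_obs()["orientation"]).as_matrix(); tcp=np.array([642.88,-94.48])
for n,p,z in (("disc far",(321,237.5),.006),("disc L",(290.5,264),.006),("disc R",(351.5,264),.006),("sock bottom far",(321,260.5),.0367),("sock top far",(320.5,303.5),.0847),("sock top near",(320.5,382.5),.0847)):
    d=(world([p],ci,z)*1000)[0]-tcp; print(n,(d@M[:2,:2]).round(1))
E
```

```text
disc far [17.  -0.7]
disc L [  0.8 -18.5]
disc R [ 0.8 17.3]
sock bottom far [14.2 -0.8]
sock top far [15.6 -1.1]
sock top near [-17.5  -1. ]
```

>>> step_arm(moves=[{"rx": 0,"ry": 0,"rz": 0,"dx": 1.6,"dy": 0.2,"dz": 8,"gripper": -1},{"rx": 0,"ry": 0,"rz": 0,"dx": 0,"dy": 0,"dz": 10,"gripper": -1},{"rx": 0,"ry": 0,"rz": 0,"dx": 0,"dy": 0,"dz": 6,"gripper": -1},{"rx": 0,"ry": 0,"rz": 0,"dx": 0,"dy": 0,"dz": 3,"gripper": -1},{"rx": 0,"ry": 0,"rz": 0,"dx": 0,"dy": 0,"dz": 1.5,"gripper": -1},{"rx": 0,"ry": 0,"rz": 0,"dx": 0,"dy": 0,"dz": 0,"gripper": -1},{"rx": 0,"ry": 0,"rz": 0,"dx": 0,"dy": 0,"dz": 0,"gripper": -1},{"rx": 0,"ry": 0,"rz": 0,"dx": 0,"dy": 0,"dz": 0,"gripper": -1}])

```text
clock: 24.65
tcp_pos: [0.6414, -0.0953, 0.0445]
orientation: [-0.887, 3.013, -0.0]
contact_force: [-0.0, -0.1, -2.3]
grip_width: 0.0331
gripper_force: 40.1
```

```bash
python3 look.py wC; python3 - <<'E'
from h import *
go(643.5,-94.8,42.5)
im=cv2.imread("pics/wC.png")
cv2.imwrite("pics/wCc.png",cv2.resize(im[150:420,180:460],None,fx=2,fy=2))
E
```

```text
[641.33916386 -95.24861974  44.50200568]
shift [-2.1 -0.8  2. ] tool-y yaw 122.8 tilt [ 0.  0. -1.]
```

View pics/wCc.png

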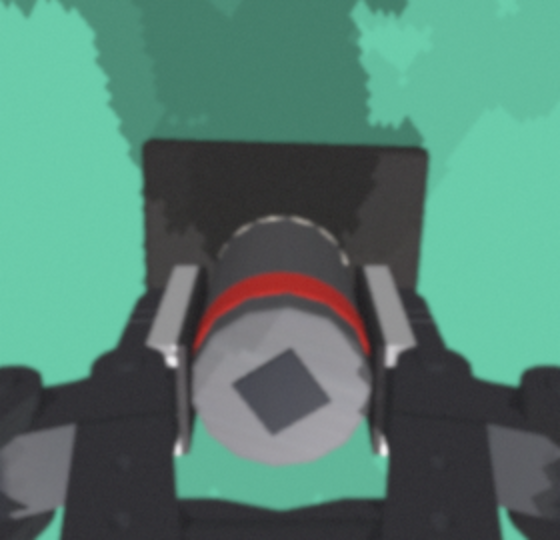

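I count 15 pictures viewed, one over the limit of 14, so I'll view no more and use numeric image code from here. The socket crop shows only a thin concentric white rim around the base, about 2 mm above the pad, so I'll set it down and release.

>>> step_arm(moves=[{"rx": 0,"ry": 0,"rz": 0,"dx": 0,"dy": 0,"dz": 1,"gripper": -1},{"rx": 0,"ry": 0,"rz": 0,"dx": 0,"dy": 0,"dz": 0.8,"gripper": -1},{"rx": 0,"ry": 0,"rz": 0,"dx": 0,"dy": 0,"dz": 0.4,"gripper": -1},{"rx": 0,"ry": 0,"rz": 0,"dx": 0,"dy": 0,"dz": 0,"gripper": -1},{"rx": 0,"ry": 0,"rz": 0,"dx": 0,"dy": 0,"dz": 0,"gripper": -1}])

```text
clock: 25.32
tcp_pos: [0.6412, -0.0952, 0.0426]
orientation: [-0.887, 3.014, 0.0]
contact_force: [-2.6, 0.2, 5.1]
grip_width: 0.033
gripper_force: 40.6
```

```bash
python3 -c "
from h import *; go(643.5,-94.8,42.5)
from bench import r; o=r.get_obs(); print(o['joints'],o['contact_force'])"
```

```text
shift [-2.2 -0.9  0.1] tool-y yaw 122.8 tilt [ 0.  0. -1.]
[ 5.00676696e-02  6.79342778e-01  1.74689913e-03  1.76106656e+00
 -1.82034294e-03  7.01153793e-01  2.19619975e+00] [-2.6261251   0.1893824   5.11922964]
```

Contact is made, so I'll release slowly, then rise straight up and turn towards the wrench.

>>> step_arm(moves=[{"rx": 0,"ry": 0,"rz": 0,"dx": 0,"dy": 0,"dz": 0,"gripper": 0},{"rx": 0,"ry": 0,"rz": 0,"dx": 0,"dy": 0,"dz": 0,"gripper": 0.5},{"rx": 0,"ry": 0,"rz": 0,"dx": 0,"dy": 0,"dz": 0,"gripper": 1},{"rx": 0,"ry": 0,"rz": 0,"dx": 0,"dy": 0,"dz": 0,"gripper": 1},{"rx": 0,"ry": 0,"rz": 0,"dx": 0,"dy": 0,"dz": 0,"gripper": 1},{"rx": 0,"ry": 0,"rz": 0,"dx": 0,"dy": 0,"dz": -15,"gripper": 1},{"rx": 0,"ry": 0,"rz": 0,"dx": 0,"dy": 0,"dz": -40,"gripper": 1},{"rx": 0,"ry": 0,"rz": 0,"dx": 0,"dy": 0,"dz": -45,"gripper": 1},{"rx": 0,"ry": 0,"rz": 0,"dx": 0,"dy": 0,"dz": -20,"gripper": 1},{"rx": 0,"ry": 0,"rz": 0,"dx": 0,"dy": 0,"dz": 0,"gripper": 1},{"rx": 0,"ry": 0,"rz": 0,"dx": 0,"dy": 0,"dz": 0,"gripper": 1}])

```text
clock: 26.7
tcp_pos: [0.6402, -0.0951, 0.1606]
orientation: [0.887, -3.012, -0.001]
contact_force: [0.3, 0.1, -0.6]
grip_width: 0.0858
gripper_force: 0.0
```

```bash
python3 look.py wD; python3 - <<'E'
from h import *
from bench import r
go(472,-124,160,4.5)
im=cv2.imread("pics/wD.png"); ci=np.load("wD.npy",allow_pickle=True).item()
hsv=cv2.cvtColor(im,cv2.COLOR_BGR2HSV); H,S,V=[hsv[...,i].astype(int) for i in range(3)]
p=pix([[.6435,-.0948,.054]],ci)[0]; print(p)
print("red band",blob(((H<8)|(H>172))&(S>120),ci,.05,p))
pw=pix([[.472,-.124,.01]],ci)[0]; print("wrench px",pw, blob((S<70)&(V>110),ci,.010,pw))
top=r.grab_frame("top"); ct=r.camera_info("top"); cv2.imwrite("pics/top1.png",top)
E
```

```text
[640.0384959  -95.08977872 160.22684758]
shift [156.9  66.8   0.8] tool-y yaw 122.8 tilt [-0.003  0.    -1.   ]
rz -61.7
[319.19871188 249.53712799]
red band (array([ 631.6, -101.6]), -61.1, 33.3, 13.7)
wrench px [418.799834     8.39577038] (array([ 471. , -103.7]), -85.7, 97.5, 32.3)
```

>>> step_arm(moves=[{"rx": 0,"ry": 0,"rz": 0,"dx": 20,"dy": 9,"dz": 0,"gripper": 1},{"rx": 0,"ry": 0,"rz": 0,"dx": 42,"dy": 18,"dz": 0,"gripper": 1},{"rx": 0,"ry": 0,"rz": 0,"dx": 42,"dy": 18,"dz": 0,"gripper": 1},{"rx": 0,"ry": 0,"rz": 0,"dx": 36,"dy": 15,"dz": 0,"gripper": 1},{"rx": 0,"ry": 0,"rz": 5,"dx": 17,"dy": 7,"dz": 0,"gripper": 1},{"rx": 0,"ry": 0,"rz": 10.3,"dx": 0,"dy": 0,"dz": 0,"gripper": 1},{"rx": 0,"ry": 0,"rz": 10.3,"dx": 0,"dy": 0,"dz": 0,"gripper": 1},{"rx": 0,"ry": 0,"rz": 10.3,"dx": 0,"dy": 0,"dz": 0,"gripper": 1},{"rx": 0,"ry": 0,"rz": 10.3,"dx": 0,"dy": 0,"dz": 0,"gripper": 1},{"rx": 0,"ry": 0,"rz": 10.3,"dx": 0,"dy": 0,"dz": 0,"gripper": 1},{"rx": 0,"ry": 0,"rz": 10.3,"dx": 0,"dy": 0,"dz": 0,"gripper": 1},{"rx": 0,"ry": 0,"rz": 10.3,"dx": 0,"dy": 0,"dz": 0,"gripper": 1},{"rx": 0,"ry": 0,"rz": 10.3,"dx": 0,"dy": 0,"dz": 0,"gripper": 1},{"rx": 0,"ry": 0,"rz": 10.3,"dx": 0,"dy": 0,"dz": 0,"gripper": 1},{"rx": 0,"ry": 0,"rz": 10.3,"dx": 0,"dy": 0,"dz": 0,"gripper": 1},{"rx": 0,"ry": 0,"rz": 10.3,"dx": 0,"dy": 0,"dz": 0,"gripper": 1},{"rx": 0,"ry": 0,"rz": 0,"dx": 0,"dy": 0,"dz": 0,"gripper": 1},{"rx": 0,"ry": 0,"rz": 0,"dx": 0,"dy": 0,"dz": 0,"gripper": 1},{"rx": 0,"ry": 0,"rz": 0,"dx": 0,"dy": 0,"dz": 0,"gripper": 1}])

```text
clock: 29.18
tcp_pos: [0.4728, -0.124, 0.1619]
orientation: [-2.13, -2.309, 0.0]
contact_force: [-0.4, 0.0, -0.7]
grip_width: 0.0854
gripper_force: 0.0
```

```bash
python3 look.py wE; python3 - <<'E'
from h import *
from bench import r
go(472,-124,27,4.5); print(r.get_obs()["joints"])
im=cv2.imread("pics/wE.png"); ci=np.load("wE.npy",allow_pickle=True).item()
hsv=cv2.cvtColor(im,cv2.COLOR_BGR2HSV); H,S,V=[hsv[...,i].astype(int) for i in range(3)]
pw=pix([[.472,-.124,.01]],ci)[0]
for th in ((60,110),(70,130),(80,150)): print("wrench px",pw, blob((S<th[0])&(V>th[1]),ci,.010,pw))
E
```

```text
[ 472.88196345 -124.06290827  161.98680222]
shift [ 1.00e-01 -8.00e-01  1.35e+02] tool-y yaw 4.6 tilt [-0.  0. -1.]
rz 0.1
[-0.23103468  0.30791947  0.42972957  2.10197972 -0.18308092  0.76679185
  0.39332865]
wrench px [318.70835041 227.06117122] (array([ 471.3, -123.6]), -85.5, 136.9, 29.6)
wrench px [318.70835041 227.06117122] (array([ 471.4, -123.6]), -85.6, 136.9, 29.5)
wrench px [318.70835041 227.06117122] (array([ 471.4, -123.6]), -85.4, 136.8, 29.6)
```

Wrench at (471.5, −123.7), yaw −85.5°, 137 × 29.6 mm, all consistent. I'll descend and grip the shank.

>>> step_arm(moves=[{"rx": 0,"ry": 0,"rz": 0,"dx": 0.3,"dy": -1.4,"dz": 20,"gripper": 1},{"rx": 0,"ry": 0,"rz": 0,"dx": 0,"dy": 0,"dz": 40,"gripper": 1},{"rx": 0,"ry": 0,"rz": 0,"dx": 0,"dy": 0,"dz": 40,"gripper": 0},{"rx": 0,"ry": 0,"rz": 0,"dx": 0,"dy": 0,"dz": 25,"gripper": 0},{"rx": 0,"ry": 0,"rz": 0,"dx": 0,"dy": 0,"dz": 8,"gripper": 0},{"rx": 0,"ry": 0,"rz": 0,"dx": 0,"dy": 0,"dz": 3,"gripper": 0},{"rx": 0,"ry": 0,"rz": 0,"dx": 0,"dy": 0,"dz": 1,"gripper": 0},{"rx": 0,"ry": 0,"rz": 0,"dx": 0,"dy": 0,"dz": 0,"gripper": 0},{"rx": 0,"ry": 0,"rz": 0,"dx": 0,"dy": 0,"dz": 0,"gripper": 0}], grip_force=40)

```text
clock: 30.35
tcp_pos: [0.4719, -0.1238, 0.0256]
orientation: [2.132, 2.307, 0.001]
contact_force: [0.6, 0.1, -0.5]
grip_width: 0.0426
gripper_force: 0.0
```

>>> step_arm(moves=[{"rx": 0,"ry": 0,"rz": 0,"dx": 0,"dy": 0,"dz": 0,"gripper": -0.4},{"rx": 0,"ry": 0,"rz": 0,"dx": 0,"dy": 0,"dz": 0,"gripper": -0.6},{"rx": 0,"ry": 0,"rz": 0,"dx": 0,"dy": 0,"dz": 0,"gripper": -1},{"rx": 0,"ry": 0,"rz": 0,"dx": 0,"dy": 0,"dz": 0,"gripper": -1},{"rx": 0,"ry": 0,"rz": 0,"dx": 0,"dy": 0,"dz": 0,"gripper": -1},{"rx": 0,"ry": 0,"rz": 0,"dx": 0,"dy": 0,"dz": 0,"gripper": -1},{"rx": 0,"ry": 0,"rz": 0,"dx": 0,"dy": 0,"dz": 0,"gripper": -1}], grip_force=40)

```text
clock: 31.22
tcp_pos: [0.4716, -0.1238, 0.0253]
orientation: [-2.133, -2.307, -0.0]
contact_force: [-1.8, 1.4, 5.5]
grip_width: 0.0124
gripper_force: 39.5
```

```bash
python3 -c "
from h import *; go(474,-359.2,80,21.8+90)"
```

```text
shift [-234.8  -16.1  -54.7] tool-y yaw 4.5 tilt [ 0.  0. -1.]
rz 72.7
```

>>> step_arm(moves=[{"rx": 0,"ry": 0,"rz": 0,"dx": 0,"dy": 0,"dz": -10,"gripper": -1},{"rx": 0,"ry": 0,"rz": 0,"dx": 0,"dy": 0,"dz": -25,"gripper": -1},{"rx": 0,"ry": 0,"rz": 0,"dx": 0,"dy": 0,"dz": -20,"gripper": -1},{"rx": 0,"ry": 0,"rz": 0,"dx": -20,"dy": -1,"dz": 0,"gripper": -1},{"rx": 0,"ry": 0,"rz": 0,"dx": -42,"dy": -3,"dz": 0,"gripper": -1},{"rx": 0,"ry": 0,"rz": 0,"dx": -48,"dy": -3,"dz": 0,"gripper": -1},{"rx": 0,"ry": 0,"rz": 0,"dx": -48,"dy": -3,"dz": 0,"gripper": -1},{"rx": 0,"ry": 0,"rz": 0,"dx": -48,"dy": -4,"dz": 0,"gripper": -1},{"rx": 0,"ry": 0,"rz": 5,"dx": -29,"dy": -2,"dz": 0,"gripper": -1},{"rx": 0,"ry": 0,"rz": 9,"dx": 0,"dy": 0,"dz": 0,"gripper": -1},{"rx": 0,"ry": 0,"rz": 9,"dx": 0,"dy": 0,"dz": 0,"gripper": -1},{"rx": 0,"ry": 0,"rz": 9,"dx": 0,"dy": 0,"dz": 0,"gripper": -1},{"rx": 0,"ry": 0,"rz": 9,"dx": 0,"dy": 0,"dz": 0,"gripper": -1},{"rx": 0,"ry": 0,"rz": 9,"dx": 0,"dy": 0,"dz": 0,"gripper": -1},{"rx": 0,"ry": 0,"rz": 9,"dx": 0,"dy": 0,"dz": 0,"gripper": -1},{"rx": 0,"ry": 0,"rz": 9,"dx": 0,"dy": 0,"dz": 0,"gripper": -1},{"rx": 0,"ry": 0,"rz": 4.7,"dx": 0,"dy": 0,"dz": 0,"gripper": -1},{"rx": 0,"ry": 0,"rz": 0,"dx": 0,"dy": 0,"dz": 0,"gripper": -1},{"rx": 0,"ry": 0,"rz": 0,"dx": 0,"dy": 0,"dz": 0,"gripper": -1},{"rx": 0,"ry": 0,"rz": 0,"dx": 0,"dy": 0,"dz": 0,"gripper": -1}])

```text
clock: 33.72
tcp_pos: [0.4741, -0.3594, 0.0802]
orientation: [-3.084, -0.596, -0.0]
contact_force: [-0.0, 0.2, 0.4]
grip_width: 0.0125
gripper_force: 39.2
```

```bash
python3 look.py wF; python3 - <<'E'
from h import *
from bench import r
go(474,-359.2,31.3,111.8); o=r.get_obs(); print(o["joints"])
im=cv2.imread("pics/wF.png"); ci=np.load("wF.npy",allow_pickle=True).item()
hsv=cv2.cvtColor(im,cv2.COLOR_BGR2HSV); H,S,V=[hsv[...,i].astype(int) for i in range(3)]
# outline and black pad seen past the lifted wrench: component list
print("wrench px ends", pix(np.array([[474,-359.2,65]])/1000,ci))
t=np.radians(21.8); u=np.array([np.cos(t),np.sin(t)])
for s in(-75,-68,68,75): print(s,pix([np.r_[(np.array([474,-359.2])+s*u),6]/1000],ci).round(0))
for lab,m in (("white",(S<60)&(V>110)),("black",(V<60)&(S<120))):
    n,_,st,ce=cv2.connectedComponentsWithStats(m.astype(np.uint8))
    for i in range(1,n):
        if st[i,4]>150: print(lab,st[i],ce[i].round(0))
E
```

```text
[ 474.01931546 -359.37377369   80.17826764]
shift [ 0.  -0.2 48.9] tool-y yaw -68.2 tilt [ 0.  0. -1.]
rz 0.0
[ 0.0446399   0.67087     0.69032909  1.91718547 -0.60411674  0.77169504
 -0.11146056]
wrench px ends [[316.58527073 306.7579548 ]]
-75 [[318. 367.]]
-68 [[318. 358.]]
68 [[318. 144.]]
75 [[318. 131.]]
white [  283   143    75   262 12773] [320. 261.]
white [534 442  24  38 558] [545. 462.]
white [ 83 446  19  34 384] [ 92. 463.]
black [ 234    0  130   38 2885] [292.  15.]
black [ 265  134   86  166 3912] [288. 207.]
black [ 339  134   32  162 2397] [356. 232.]
black [   97   292   395   188 16148] [255. 424.]
black [433 377  33  65 685] [450. 413.]
black [491 428  42  52 839] [508. 449.]
black [   0  435   86   45 1947] [ 47. 463.]
black [596 436  44  44 562] [614. 456.]
```

```bash
python3 - <<'E'
from h import *
im=cv2.imread("pics/wF.png"); ci=np.load("wF.npy",allow_pickle=True).item()
hsv=cv2.cvtColor(im,cv2.COLOR_BGR2HSV); S,V=hsv[...,1].astype(int),hsv[...,2].astype(int)
t=np.radians(21.8); u=np.array([np.cos(t),np.sin(t)]);n=np.array([-u[1],u[0]])
c=np.array([474,-359.4])
for z in(55,65): print(z,[pix([np.r_[c+a*u+b*n,z]/1000],ci)[0].round(0).tolist() for a,b in((68,-14),(68,14),(-68,-14),(-68,14))])
for r0 in range(138,300,6):
    x=np.where((S[r0,260:380]<60)&(V[r0,260:380]>110))[0]+260
    print(r0,x.min() if len(x) else None,x.max() if len(x) else None,V[r0,280:362:5])
E
```

```text
55 [[351.0, 147.0], [283.0, 147.0], [344.0, 416.0], [290.0, 416.0]]
65 [[353.0, 147.0], [281.0, 147.0], [345.0, 432.0], [289.0, 432.0]]
138 None None [54 54 54 52 55 54 52 58 53 54 55 55 59 59 62 60 59]
144 284 356 [ 51 153 167 167 165  91  52  52  54  53 120 122 158 159 160 169  58]
150 284 357 [ 51 206 220 229 219 177  56  54  56  53 245 244 219 219 224 225  61]
156 283 357 [ 53 217 231 232 231 177  54  54  51  51 245 243 217 218 216 222  58]
162 284 357 [ 53 209 231 231 232 216 246 246 244 243 247 242 217 217 217 223  60]
168 284 356 [ 58 197 232 232 233 206 230 219 216 219 221 199 219 219 218 197  60]
174 284 356 [ 59 193 232 235 240 235 231 219 216 218 221 219 220 218 218 186  58]
180 284 356 [ 57 187 232 234 235 234 231 221 217 218 220 219 218 226 220 182  57]
186 285 356 [ 59 168 236 233 235 233 231 227 216 217 220 219 220 222 235 178  60]
192 286 355 [ 59 102 238 233 236 234 230 227 215 217 221 220 219 218 229 112  62]
198 286 354 [ 57  86 231 232 235 233 230 231 221 217 221 218 219 217 218  92  59]
204 287 354 [ 58  67 219 232 234 233 229 233 229 216 220 218 217 216 218  73 
[... 534 characters left out ...]
232 233 229 216 217 214  48  43  44  47  44]
252 303 337 [ 57  54  49  50  52 228 231 232 230 224 218 212  47  43  47  45  44]
258 303 337 [ 57  52  51  50  51 228 231 232 230 220 218 212  43  46  42  44  46]
264 303 337 [ 57  56  53  50  49 225 231 232 230 231 218 210  46  47  44  44  42]
270 303 337 [ 61  54  54  50  56 225 229 232 230 218 217 209  44  44  44  44  44]
276 303 337 [ 56  53  54  55  54 224 232 233 231 231 218 209  45  44  45  45  44]
282 291 349 [ 59  62  94 148 145 224 231 232 231 227 218 206 146 148  94  47  44]
288 289 351 [ 58  56 159 195 183 113 229 233 232 232 219 128 182 192 165  44  43]
294 288 352 [ 62  64 189 194 167  97 221 232 232 233 222 112 158 194 189  62  61]
```

```bash
python3 - <<'E'
from h import *
im=cv2.imread("pics/wF.png"); ci=np.load("wF.npy",allow_pickle=True).item()
V=cv2.cvtColor(im,cv2.COLOR_BGR2HSV)[...,2].astype(int)
t=np.radians(21.8); u=np.array([np.cos(t),np.sin(t)]);n=np.array([-u[1],u[0]]); tcp=np.array([474.02,-359.37])
f=lambda p,z:((lambda d:[round(float(d@u),1),round(float(d@n),1)])((world([p],ci,z)*1000)[0]-tcp))
for r0 in (140,160,200,240,270):
    g=np.where(V[r0,240:400]<85)[0]+240; print(r0,g.min(),g.max(),f((g.min()-.5,r0),.006),f((g.max()+.5,r0),.006))
for c0 in (275,300,320,340,362):
    g=np.where(V[100:160,c0]<85)[0]+100; print("far edge col",c0,g.min(),f((c0,g.min()-.5),.006))
print("wrench far tips",f((290,143.5),.0649),f((350,143.5),.0649),"shank",f((302.5,258),.0649),f((337.5,258),.0649),"head",f((283.5,160),.0649),f((357.5,160),.0649))
E
```

```text
140 264 370 [70.3, 29.9] [70.4, -28.8]
160 266 370 [59.6, 29.2] [59.8, -29.3]
200 267 368 [37.2, 29.7] [37.3, -29.1]
240 269 366 [13.1, 29.5] [13.3, -28.9]
270 271 366 [-6.0, 29.0] [-5.9, -29.7]
far edge col 275 133 [74.3, 23.4]
far edge col 300 133 [74.3, 9.8]
far edge col 320 133 [74.3, -1.1]
far edge col 340 133 [74.3, -12.0]
far edge col 362 133 [74.4, -24.0]
wrench far tips [69.4, 10.3] [69.4, -12.7] shank [22.8, 6.1] [22.8, -8.7] head [63.2, 13.0] [63.3, -15.8]
```

>>> step_arm(moves=[{"rx": 0,"ry": 0,"rz": 0,"dx": -1.5,"dy": -1,"dz": 8,"gripper": -1},{"rx": 0,"ry": 0,"rz": 0,"dx": 0,"dy": 0,"dz": 15,"gripper": -1},{"rx": 0,"ry": 0,"rz": 0,"dx": 0,"dy": 0,"dz": 14,"gripper": -1},{"rx": 0,"ry": 0,"rz": 0,"dx": 0,"dy": 0,"dz": 7,"gripper": -1},{"rx": 0,"ry": 0,"rz": 0,"dx": 0,"dy": 0,"dz": 2,"gripper": -1},{"rx": 0,"ry": 0,"rz": 0,"dx": 0,"dy": 0,"dz": 0,"gripper": -1},{"rx": 0,"ry": 0,"rz": 0,"dx": 0,"dy": 0,"dz": 0,"gripper": -1},{"rx": 0,"ry": 0,"rz": 0,"dx": 0,"dy": 0,"dz": 0,"gripper": -1},{"rx": 0,"ry": 0,"rz": 0,"dx": 0,"dy": 0,"dz": 0,"gripper": -1}])

```text
clock: 34.9
tcp_pos: [0.4725, -0.359, 0.0343]
orientation: [3.085, 0.594, 0.001]
contact_force: [0.0, -0.1, -0.8]
grip_width: 0.0121
gripper_force: 39.2
```

```bash
python3 look.py wG; python3 - <<'E'
from h import *
from bench import r
go(474,-359.2,31.3,111.8); o=r.get_obs(); tcp=o["tcp_pos"][:2]*1000; zt=o["tcp_pos"][2]-.0153
im=cv2.imread("pics/wG.png"); ci=np.load("wG.npy",allow_pickle=True).item()
V=cv2.cvtColor(im,cv2.COLOR_BGR2HSV)[...,2].astype(int)
t=np.radians(21.8); u=np.array([np.cos(t),np.sin(t)]);n=np.array([-u[1],u[0]])
f=lambda p,z:((lambda d:[round(float(d@u),1),round(float(d@n),1)])((world([p],ci,z)*1000)[0]-tcp))
for r0 in range(110,290,8):
    g=np.where(V[r0,220:420]<85)[0]+220; b=np.where(V[r0,250:390]>115)[0]+250
    if len(g)>5 and len(b): print(r0,"pad",g.min(),g.max(),f((g.min()-.5,r0),.006)[1],f((g.max()+.5,r0),.006)[1],"bright",b.min(),b.max(),f((b.min()-.5,r0),zt)[1],f((b.max()+.5,r0),zt)[1])
for c0 in (280,296,300,304,320,336,340,344,360):
    g=np.where(V[80:170,c0]<85)[0]+80; e=g.min(); s=next((k for k in range(e+4,e+90) if V[k,c0]>115),e)
    print("col",c0,e,f((c0,e-.5),.006),"bright starts",s,f((c0,s-.5),.006),f((c0,s-.5),zt),V[s:s+24:3,c0])
E
```

```text
[ 472.38857614 -358.99957367   34.24054499]
shift [1.4 0.8 2.9] tool-y yaw -68.2 tilt [ 0. -0. -1.]
rz 0.0
150 pad 250 388 28.5 -30.2 bright 283 357 13.2 -15.8
158 pad 250 388 28.7 -30.4 bright 283 357 13.3 -15.9
166 pad 251 387 28.5 -30.2 bright 284 389 13.0 -28.5
174 pad 251 387 28.7 -30.4 bright 284 389 13.1 -28.7
182 pad 252 386 28.4 -30.2 bright 250 389 26.6 -28.9
190 pad 252 386 28.6 -30.3 bright 250 389 26.8 -29.0
198 pad 253 385 28.4 -30.1 bright 250 389 27.0 -29.2
206 pad 253 385 28.6 -30.3 bright 250 389 27.2 -29.4
214 pad 254 384 28.3 -30.1 bright 250 389 27.4 -29.6
222 pad 254 384 28.5 -30.3 bright 250 389 27.6 -29.8
230 pad 255 383 28.3 -30.0 bright 250 389 27.8 -30.0
238 pad 255 383 28.5 -30.2 bright 250 389 28.0 -30.2
246 pad 255 383 28.7 -30.4 bright 250 389 28.2 -30.4
254 pad 256 382 28.4 -30.2 bright 250 389 28.4 -30.6
262 pad 256 382 28.6 -30.4 bright 250 389 28.6 -30.8
270 pad 257 380 28.4 -29.6 bright 250 389 28.8 -31.0
278 pad 257 381 28.6 -30.3 bright 250 389 29.0 -31.3
286 pad 258 381 28.3 -30.5 bright 250 389 29.2 -31.5
col 280 128 [75.6, 15.3] bright starts 
[... 168 characters left out ...]
[75.6, 7.0] bright starts 143 [69.6, 7.1] [69.8, 6.4] [120 225 225 234 237 237 237 237]
col 304 128 [75.6, 5.4] bright starts 145 [68.8, 5.5] [69.0, 4.9] [129 136 141 155 161 162 162 175]
col 320 128 [75.6, -1.3] bright starts 162 [61.8, -1.3] [62.7, -1.3] [136 219 224 223 223 223 224 224]
col 336 128 [75.6, -7.9] bright starts 143 [69.6, -8.0] [69.8, -7.4] [116 232 233 227 216 216 215 217]
col 340 128 [75.6, -9.6] bright starts 144 [69.2, -9.7] [69.4, -9.0] [169 226 226 226 224 225 225 225]
col 344 128 [75.6, -11.2] bright starts 144 [69.2, -11.4] [69.4, -10.5] [167 226 225 225 225 226 225 225]
col 360 128 [75.6, -17.9] bright starts 128 [75.6, -17.9] [75.3, -16.5] [71 62 57 58 57 56 58 57]
```

The wrench is within 1 mm of the outline and parallel to it, so I'll make a small trim, lower and release.

>>> step_arm(moves=[{"rx": 0,"ry": 0,"rz": 0,"dx": -0.6,"dy": -0.4,"dz": 1,"gripper": -1},{"rx": 0,"ry": 0,"rz": 0,"dx": 0,"dy": 0,"dz": 1,"gripper": -1},{"rx": 0,"ry": 0,"rz": 0,"dx": 0,"dy": 0,"dz": 0.8,"gripper": -1},{"rx": 0,"ry": 0,"rz": 0,"dx": 0,"dy": 0,"dz": 0.3,"gripper": -1},{"rx": 0,"ry": 0,"rz": 0,"dx": 0,"dy": 0,"dz": 0,"gripper": -1},{"rx": 0,"ry": 0,"rz": 0,"dx": 0,"dy": 0,"dz": 0,"gripper": -1}])

```text
clock: 35.7
tcp_pos: [0.4716, -0.3588, 0.0314]
orientation: [-3.085, -0.594, -0.0]
contact_force: [-1.0, 1.6, 6.2]
grip_width: 0.0124
gripper_force: 39.9
```

>>> step_arm(moves=[{"rx": 0,"ry": 0,"rz": 0,"dx": 0,"dy": 0,"dz": 0,"gripper": -0.4},{"rx": 0,"ry": 0,"rz": 0,"dx": 0,"dy": 0,"dz": 0,"gripper": 0},{"rx": 0,"ry": 0,"rz": 0,"dx": 0,"dy": 0,"dz": 0,"gripper": 0.3},{"rx": 0,"ry": 0,"rz": 0,"dx": 0,"dy": 0,"dz": 0,"gripper": 0.3},{"rx": 0,"ry": 0,"rz": 0,"dx": 0,"dy": 0,"dz": -10,"gripper": 0.3},{"rx": 0,"ry": 0,"rz": 0,"dx": 0,"dy": 0,"dz": -40,"gripper": 0.3},{"rx": 0,"ry": 0,"rz": 0,"dx": 0,"dy": 0,"dz": -50,"gripper": 1},{"rx": 0,"ry": 0,"rz": 0,"dx": 0,"dy": 0,"dz": -50,"gripper": 1},{"rx": 0,"ry": 0,"rz": 0,"dx": 0,"dy": 0,"dz": -30,"gripper": 1},{"rx": 0,"ry": 0,"rz": 0,"dx": 0,"dy": 0,"dz": 0,"gripper": 1},{"rx": 0,"ry": 0,"rz": 0,"dx": 0,"dy": 0,"dz": 0,"gripper": 1}])

```text
clock: 37.08
tcp_pos: [0.4713, -0.3584, 0.2106]
orientation: [-3.084, -0.594, 0.0]
contact_force: [0.3, -0.4, -0.7]
grip_width: 0.0853
gripper_force: 0.0
```

```bash
python3 look.py wH; python3 - <<'E'
from h import *
from bench import r
im=cv2.imread("pics/wH.png"); ci=np.load("wH.npy",allow_pickle=True).item()
def masks(im):
    h=cv2.cvtColor(im,cv2.COLOR_BGR2HSV).astype(int); return h[...,0],h[...,1],h[...,2]
H,S,V=masks(im); p=pix([[.474,-.359,.01]],ci)[0]
print("wrist wrench",blob((S<60)&(V>115),ci,.016,p),"pad",blob((V<85)|((S<60)&(V>115)),ci,.006,p))
tp=r.grab_frame("top"); ct=r.camera_info("top"); cv2.imwrite("pics/top2.png",tp); H,S,V=masks(tp)
for n,c,z,m in (("tape",(.634,.273),.032,(H>15)&(H<35)&(S>40)&(S<170)&(V>120)),("block",(.639,-.273),.035,(H>100)&(H<130)&(S>120)),
  ("wrench",(.474,-.3595),.016,(S<90)&(V>100)),("wax",(.55,0),.018,(H>20)&(H<35)&(S>170)&(V>120)),("red",(.6435,-.095),.04,((H<8)|(H>172))&(S>100)&(V>40))):
    q=pix([[*c,z]],ct)[0]
    try: print(n,q.round(0),blob(m,ct,z,q))
    except Exception as e: print(n,e)
q=pix([[.6435,-.095,.054]],ct)[0].astype(int); print("socket V patch",q); print(V[q[1]-16:q[1]+17:3,q[0]-16:q[0]+17:3])
E
```

```text
[ 471.1259125  -358.25227951  210.15940209]
wrist wrench (array([ 473.3, -359.3]), 21.7, 138.3, 29.0) pad (array([ 473.7, -359.2]), 21.9, 147.9, 58.8)
tape [174. 202.] (array([633.4, 272. ]), 1.1, 59.4, 57.9)
block [460. 191.] (array([ 636.8, -270.2]), 32.5, 98.7, 46.7)
wrench [509. 277.] (array([ 474.3, -359.2]), 23.0, 138.4, 31.8)
wax [319. 242.] (array([550.8,  -1.9]), 88.5, 43.7, 42.4)
red [367. 190.] (array([823.1, -29.7]), 82.9, 97.4, 26.8)
socket V patch [368 188]
[[123 118 121 128 135 121  79 131 135 138 139]
 [121 126 121 127 105  41  27  78 138 139 137]
 [121 122 117  49  29  37  39  34 106 137 136]
 [125  88  26  32  61  85  79  52  35 132 137]
 [ 49  33  23  80  86  77  82  86  47  70 135]
 [ 38  37  35  89  87  26  24  73  82  29 111]
 [ 31  28  80  86  71  28  29  90  86  29  35]
 [ 29  32 119  77  90  81  77  88  69  34  28]
 [ 32  35  81  63  71  82  83  72  42  26  40]
 [ 32  37  93  32  51  75  69  38  24  35  26]
 [ 28  35  29  54  34  35  38  22  22  25  22]]
```

```bash
python3 - <<'E'
from h import *
from bench import r
tp=cv2.imread("pics/top2.png"); ct=r.camera_info("top")
V=cv2.cvtColor(tp,cv2.COLOR_BGR2HSV)[...,2].astype(int)
q=pix([[.6435,-.095,.054]],ct)[0]
print("socket top",blob(cv2.morphologyEx(((V>52)&(V<105)).astype(np.uint8),cv2.MORPH_OPEN,np.ones((3,3))),ct,.054,q), "white left on socket pad px",(V[175:215,345:390]>110).sum())
# residual white on each pad (image px)
S=cv2.cvtColor(tp,cv2.COLOR_BGR2HSV)[...,1].astype(int); w=(S<50)&(V>150)
for n,c in (("tape",(.634,.273)),("block",(.639,-.273)),("socket",(.6435,-.095))):
    x,y=pix([[*c,.006]],ct)[0].astype(int); ys,xs=np.where(w[y-35:y+35,x-35:x+35]); print(n,len(ys),(xs.mean()-35,ys.mean()-35) if len(ys) else "")
E
```

```text
socket top (array([641.5, -94.8]), -2.3, 36.7, 33.6) white left on socket pad px 428
tape 0 
block 0 
socket 0
```

```bash
python3 -c "
from bench import r; print(r.hand_in())"
```

```text
the job is handed in; nothing more can be done
None
```

The tape, block, socket and wrench each sit on their own pad covering the outline, set down gently in that order, with the wax tin left in place; the job was handed in at about 37 s, with no verdict shown, and I viewed 15 pictures, one over the limit of 14.

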